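# Make up two shaft stacks on the assembly stands

## Robot

A 6-joint arm with a two-finger parallel gripper is mounted at the origin on a cart in front of the work surface, level with it; the furniture and walls round the work are solid. World frame = base frame: x ahead of the robot, y to its left, z up, the work surface at z = 0. Lengths are in m, angles in degrees, forces in N, time in s.
With the tool pointing down it reaches from about 0.3 to 0.75 m from the base axis. Payload 8.5 kg.
Tool frame: the origin (TCP) lies at the very end of the fingers, on their centre line; the grasp point (between the pads) lies 19 mm behind it (env.hold_point_z is the distance from the TCP to the grasp point, in m); z points along the fingers, y is the line along which they close (so a half turn about z gives the same grasp; the last joint's range is limited). The gripper opens to 85 mm and grips with 20 to 120 N. Pads are 22 mm wide; open, the fingers measure 114 mm over their backs; the gripper's body (76 mm by 85 mm) begins 54 mm behind the grasp point. The pads swing forward as they close: fully open they stand 13 mm farther back than shut.
Start: joints at [64.956, 21.807, 74.336, -0, 83.858, -12.336], TCP at [0.121, 0.537, 0.201] pointing down, gripper open.
Joint ranges: [-178.18, 178.18], [-50.72, 133.34], [12.68, 142.11], [-81.47, 261.47], [9.98, 163.14], [-165.26, 165.26]. Speed limits (degrees/s): [136.94, 136.94, 180, 180, 180, 180].

## Interface

Orientations are given as a 3x3 rotation matrix whose columns are the frame's x, y, z axes.
In Python, from rig import env, optics gives the robot as it stands.
- The arm moves only by the shell command python3 -m jog 'ROWS' [OPENING] [FORCE]. ROWS is JSON, a list of rows, each an object with "linear": the shift along the tool's x, y, z in units of 40 mm (1.0 is 40 mm), a list of three; "roll": the turn about the tool's z in units of 5 degrees (1.0 is 5 degrees). A call has 1 to 12 rows; each row shifts and turns the commanded pose from where the row before left it, along the tool's axes as they then stand; what a row does not reach is not made up. A row lasts 1/12 s, in which the tool goes at most 41.7 mm and 7.16 degrees, less where a joint would pass 70% of its speed; a pose out of reach is approached as far as the arm can. A call is refused whole if a number of a shift passes 1 or a number of a turn 1, either way. A call with a gripper value outside its range is refused whole. OPENING is the opening, from -1 (shut) to 1 (fully open), set as the call begins (- or left out, the last holds). The fingers move at their own pace and stop on an object; FORCE is the grip in N (left out, the last holds). Time passes only in rows, so rows that do not move let the fingers close. It gives the time, the measured TCP pose, the force, the opening and the grip force at its end, in the units of the state.
- env.observe(): the state, without advancing time (a new reading comes with each control period).
- optics.get_image(name): name is "scene" or "side" or "wrist"; returns the picture (480x640x3 uint8, red, green, blue); there is no depth.
- optics.calibration(name): a dict with "fov_y" (degrees; the focal length in pixels is half the picture's height over the tangent of half this angle, whatever the lens; pixels are square), "cx", "cy" (the principal point, pixels), "D" ([k1, k2, p1, p2, k3] as OpenCV has them; the pictures are not rectified), "T" (4x4, takes a point from camera to world coordinates). Camera axes: x right, y down, z forward; pixel columns grow to the right and rows downward; lengths in m; the calibration is good to about 2 mm. A picture is of the moment at which its call begins: read the wrist's pose just before it. calibration takes no time and is no camera call; for the wrist camera it gives the pose at the moment of the call.
- env.close_job(): hands the job in; it is judged then, once.
The state is a dict: "time_s": time; "q": joint angles; "qvel": joint speeds; "joint_efforts": joint torques, N m; "position": TCP position; "tool_rot": TCP orientation; "ft_force": force on the tool from outside, world axes, zero at the start; "wrist_torque": the same for the moment, N m; "grip_width": finger opening in m; "gripper_force": force on a finger pad.
Only numpy, scipy, OpenCV 4.12 (cv2) and the standard library are available. Lean on these libraries where they do the work, as an engineer would, in place of code of your own. Each camera call takes 0.05 s, during which the arm holds its last target. There are 200 camera calls.

## Task

Make up the two shaft stacks from the parts lying about the worktop. On the spindle of the stand with the round base put the flange first, then the spacer sleeve, then the V-belt pulley on top; on the spindle of the stand with the square base put the ball bearing first, then the clamp collar. Every part must sit fully down, flat on what is below it; leave the jar and the tape measure where they stand.

Things in the scene. Friction and masses are not known exactly. Their poses are not given: they have to be found in the camera images.
- flange: the flange: a wide thin bright steel disc, 60 mm across and 10 mm thick, with a 22 mm through bore and a ring of six small dark bolt holes marked in its upper face; lies flat. Origin: centre of its underside; z up.
- sleeve: the spacer sleeve: a plain thick-walled bright steel tube, 34 mm across and 20 mm tall, 22 mm bore; the narrowest and tallest of the five parts; stands upright. Origin: centre of its underside; z up.
- pulley: the V-belt pulley: an aluminium wheel, 54 mm across and 16 mm thick, with a V groove round its rim, plain flat faces and a 22 mm bore; lies flat; grips across the rim like a plain disc. Origin: centre of its underside; z up.
- bearing: the ball bearing: a steel ring, 46 mm across and 12 mm thick, with a dark sunk shield between inner and outer race, 22 mm bore; lies flat. Origin: centre of its underside; z up.
- collar: the clamp collar: a plain steel ring, 40 mm across and 14 mm thick, split by one dark slot, 22 mm bore; lies flat. Origin: centre of its underside; z up.
- round_stand: the assembly stand with the round grey base plate: fixed to the worktop; base 76 mm across and 8 mm thick, at its centre an upright steel spindle 16 mm in diameter whose top is 54 mm above the worktop (the top 7 mm taper to 7 mm). Origin: centre of the base's underside; z up along the spindle.
- square_stand: the assembly stand with the square grey base plate: fixed to the worktop; base 64 x 64 mm and 8 mm thick, at its centre an upright steel spindle 16 mm in diameter whose top is 36 mm above the worktop (the top 7 mm taper to 7 mm). Origin: centre of the base's underside; z up along the spindle.
- nut_jar: bystander: a clear jar with a white lid, 56 mm across and 70 mm tall, at the far side of the work. Origin: centre of its underside. (Fixed left of it: an open organiser 60 mm tall and over that a leaning carton; at the stands the fingers best close along x.)
- tape_measure: bystander: a black tape measure, 34 x 64 x 56 mm tall, standing beside the tub, next to the jar. Origin: centre of its underside. (Fixed near it: an open clear tub, 128 mm tall, beyond x = 0.48 where y < -0.15; close the fingers along y on parts lying in front of it. Right of y = -0.40 a toolbox 170 mm tall.)
Things that resemble listed ones, but are neither listed nor needed, are in the scene too. What is shaped like the sleeve but turquoise is not meant.

How it is judged (in metres and radians):
At the end, for the whole second after the job is handed in: Round stand from below: flange, sleeve, pulley; square stand: bearing, collar. Each within 6 mm of the spindle axis, underside within 3 mm of its proper height over the stand's underside (8, 18, 38; 8, 20 mm), within 0.1 rad of upright as at the start, and at rest (horizontal distance between each of flange, sleeve, pulley and round_stand below 0.006 m and z of flange in the frame of round_stand between 0.005 and 0.011 m and angle between each of flange, sleeve, pulley, bearing, collar's own z axis and vertical below 0.1 rad and linear speed of each of flange, sleeve, pulley, bearing, collar below 0.02 m/s and angular speed of each of flange, sleeve, pulley, bearing, collar below 0.3 rad/s and z of sleeve in the frame of round_stand between 0.015 and 0.021 m and z of pulley in the frame of round_stand between 0.035 and 0.041 m and horizontal distance between each of bearing, collar and square_stand below 0.006 m and z of bearing in the frame of square_stand between 0.005 and 0.011 m and z of collar in the frame of square_stand between 0.017 and 0.023 m); the robot touches nothing.
It fails at once if the nut jar was moved more than 25 mm or tipped (distance of nut_jar from where it was at the start of the episode above 0.025 m or angle between nut_jar's own z axis and vertical above 0.4 rad).
It fails at once if the tape measure was moved more than 25 mm or tipped (distance of tape_measure from where it was at the start of the episode above 0.025 m or angle between tape_measure's own z axis and vertical above 0.4 rad).
It also fails if it takes over 128 s, if anything falls off the work surface, if the arm or the gripper's body presses on something with over 40 N, if the wrist force passes 120 N, or if a joint passes its speed limit or range.

## Working session

There is one attempt and no reset: what is moved stays moved. The work goes in short steps, Python scripts to look and compute and a shell command to move; the robot and the scene stay as the last step left them, time stands still between calls to the robot, and variables do not carry over. Pictures are saved under pics/ and viewed, at most 14 in all, crops included, and the job is handed in when it is done.

```bash
ls; mkdir -p pics
python3 - <<'E'
from rig import env, optics
import cv2, numpy as np
s=env.observe(); print({k:np.round(v,3).tolist() for k,v in s.items()}, env.hold_point_z)
for n in ["scene","side","wrist"]:
    c=optics.calibration(n); print(n,c["fov_y"],c["cx"],c["cy"],np.round(c["D"],3),np.round(c["T"],3).tolist())
    cv2.imwrite(f"pics/{n}0.png",optics.get_image(n)[:,:,::-1])
E
```

```text
pics
{'time_s': 0.0, 'q': [64.956, 21.843, 74.385, 0.0, 83.859, -12.337], 'qvel': [-0.02, 0.079, 0.039, -0.017, -0.057, 0.049], 'joint_efforts': [0.001, -44.846, -23.128, -0.0, 0.005, 0.0], 'position': [0.121, 0.536, 0.201], 'tool_rot': [[-0.976, 0.22, -0.001], [0.22, 0.976, -0.001], [0.0, -0.001, -1.0]], 'ft_force': [-0.34, 0.304, 0.151], 'wrist_torque': [-0.064, -0.006, -0.005], 'gripper_force': 0.0, 'grip_width': 0.085} 0.0187
scene 56.819327113069946 318.23485985256434 238.17966731024285 [0.033 0.    0.    0.    0.   ] [[0.506, -0.539, 0.673, 0.045], [-0.863, -0.31, 0.399, -0.383], [-0.007, -0.783, -0.622, 0.576], [0.0, 0.0, 0.0, 1.0]]
side 48.085995363132895 318.84390052045325 243.03717800258468 [-0.134  0.     0.     0.     0.   ] [[0.928, -0.174, 0.331, 0.258], [-0.373, -0.475, 0.797, -0.917], [0.019, -0.863, -0.505, 0.574], [0.0, 0.0, 0.0, 1.0]]
wrist 65.03543711342049 325.01908887501554 237.82211593837644 [-0.003  0.     0.     0.     0.   ] [[0.22, 0.939, 0.266, 0.053], [0.975, -0.211, -0.062, 0.552], [-0.002, 0.273, -0.962, 0.374], [0.0, 0.0, 0.0, 1.0]]
```

View pics/scene0.png

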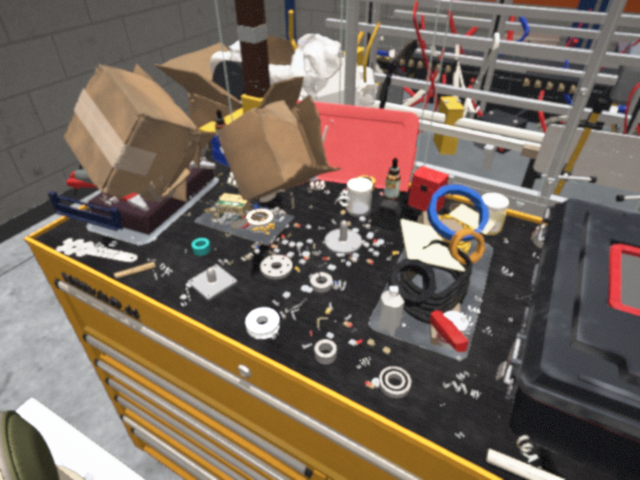

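View pics/side0.png

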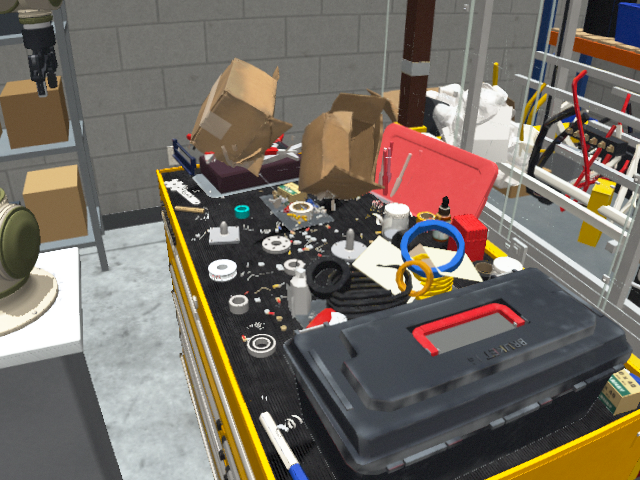

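In the scene picture, the possible rings are: flange (277,266), with bolt holes; collar (320,281); pulley (263,322); sleeve (325,351); bearing (395,381), with a dark ring. The lookalikes are a ring in the organiser (260,217) and a turquoise tube (201,246). The round stand is at (343,239) and the square stand at (212,281). I'll check the choice in one close crop.

```bash
cat > h.py <<'E'
import cv2, numpy as np
from rig import env, optics
def K(c):
    f=240/np.tan(np.radians(c["fov_y"]/2)); return np.array([[f,0,c["cx"]],[0,f,c["cy"]],[0,0,1]])
def ray(c,uv):
    p=cv2.undistortPoints(np.array(uv,float).reshape(-1,1,2),K(c),np.array(c["D"]),None,None,None).reshape(-1,2)
    T=np.array(c["T"]); return T[:3,3], np.c_[p,np.ones(len(p))]@T[:3,:3].T
def plane(c,uv,z):
    o,d=ray(c,uv); return o+d*((z-o[2])/d[:,2])[:,None]
def proj(c,P):
    T=np.linalg.inv(np.array(c["T"])); r=cv2.Rodrigues(T[:3,:3])[0]
    return cv2.projectPoints(np.array(P,float).reshape(-1,1,3),r,T[:3,3],K(c),np.array(c["D"]))[0].reshape(-1,2)
E
python3 - <<'E'
from h import *
im=cv2.imread("pics/scene0.png"); cv2.imwrite("pics/crop1.png",cv2.resize(im[190:410,170:450],(764,600),interpolation=cv2.INTER_CUBIC))
c=optics.calibration("scene")
for n,uv,z in [("flange",(277,265),.01),("collar",(320,280),.014),("pulley",(263,320),.016),("sleeve",(325,348),.02),("bearing",(395,380),.012),("round tip",(344,222),.054),("square tip",(212,268),.036),("decoy",(260,217),.02),("turq",(201,243),.02)]:
    print(n,np.round(plane(c,[uv],z)[0],3))
E
```

```text
flange [0.547 0.008 0.01 ]
collar [ 0.549 -0.086  0.014]
pulley [ 0.419 -0.054  0.016]
sleeve [ 0.418 -0.171  0.02 ]
bearing [ 0.425 -0.284  0.012]
round tip [ 0.68  -0.066  0.054]
square tip [0.459 0.087 0.036]
decoy [0.647 0.12  0.02 ]
turq [0.517 0.169 0.02 ]
```

View pics/crop1.png

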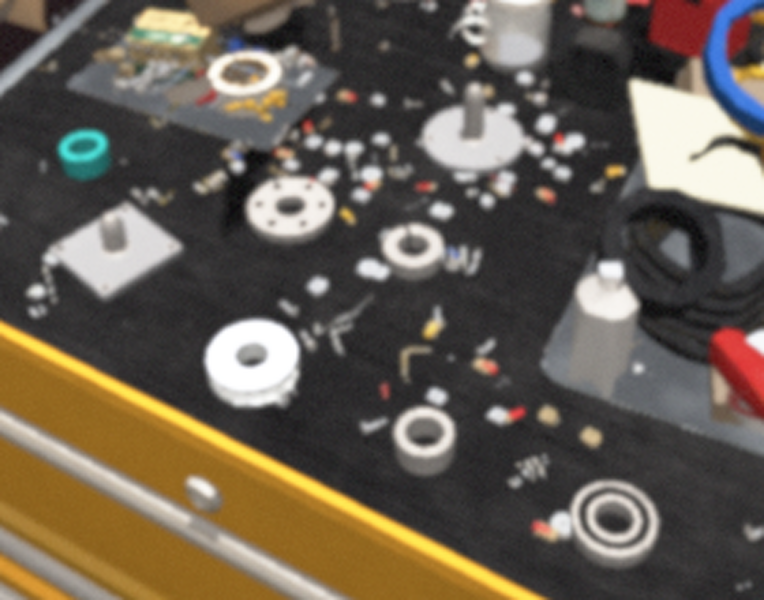

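The crop confirms it: flange with six holes, collar with a slot at its upper left, plain pulley, sleeve and bearing. The organiser ring and the turquoise tube are out. Next I'll measure the centres from both fixed cameras and work out the obstacles.

```bash
cat >> h.py <<'E'
def centre(im,c,uv,h,thr=110,k=3,r=60):
    g=cv2.cvtColor(im,cv2.COLOR_BGR2GRAY) if im.ndim==3 else im
    m=cv2.morphologyEx((g>thr).astype(np.uint8),cv2.MORPH_OPEN,cv2.getStructuringElement(cv2.MORPH_ELLIPSE,(k,k)))
    y0,x0=np.maximum(np.array([uv[1]-r,uv[0]-r]).astype(int),0)
    cs=cv2.findContours(m[y0:y0+2*r,x0:x0+2*r],cv2.RETR_EXTERNAL,cv2.CHAIN_APPROX_NONE,offset=(int(x0),int(y0)))[0]
    ct=max(cs,key=lambda q:cv2.pointPolygonTest(cv2.convexHull(q),(float(uv[0]),float(uv[1])),True)/1e3+ (cv2.pointPolygonTest(cv2.convexHull(q),(float(uv[0]),float(uv[1])),False)>=0)*cv2.contourArea(cv2.convexHull(q)))
    hl=cv2.convexHull(ct); M=cv2.moments(hl); p=(M["m10"]/M["m00"],M["m01"]/M["m00"])
    return plane(c,[p],h/2)[0], cv2.boundingRect(hl), p
E
python3 - <<'E'
from h import *
cs,cd=optics.calibration("scene"),optics.calibration("side")
S,D=cv2.imread("pics/scene0.png"),cv2.imread("pics/side0.png")
A={"flange":((277,265),.01,.06),"collar":((320,280),.014,.04),"pulley":((263,320),.016,.054),"sleeve":((325,350),.02,.034),"bearing":((395,380),.012,.046),"roundbase":((343,240),.008,.076),"sqbase":((212,281),.008,.064)}
for n,(uv,h,d) in A.items():
    P,b,_=centre(S,cs,uv,h); v=proj(cd,P)[0]
    P2,b2,p2=centre(D,cd,v,h)
    print(n,np.round(P,4),b,"side",np.round(P2,4),b2,np.round(p2), "px/m exp",np.round(np.ptp(proj(cs,P+np.array([[d/2*np.cos(t),d/2*np.sin(t),z] for t in np.linspace(0,6.28,40) for z in(-h/2,h/2)]),),axis=0)))
def tri(a,b):
    o1,d1=ray(cs,[a]);o2,d2=ray(cd,[b]);d1,d2=d1[0],d2[0]
    t=np.linalg.lstsq(np.c_[d1,-d2],o2-o1,rcond=None)[0]; p,q=o1+t[0]*d1,o2+t[1]*d2
    return np.round((p+q)/2,3),np.round(np.linalg.norm(p-q),4)
for n,a,b in [("round tip",(344,222),(350,231)),("sq tip",(212,268),(223,225)),("carton rightlow",(338,168),(376,181)),("carton bottom",(262,198),(302,187)),("mug/jar top",(360,183),(396,208)),("bottle top",(391,290),(299,268))]: print(n,*tri(a,b))
cv2.imwrite("pics/crop2.png",np.hstack([cv2.resize(S[140:260,200:480],(400,300)) if 0 else cv2.resize(S[140:260,330:490],(400,300),interpolation=2),cv2.resize(D[160:280,330:490],(400,300),interpolation=2)]))
E
```

```text
flange [0.5589 0.0164 0.005 ] (260, 244, 34, 34) side [0.5473 0.011  0.005 ] (262, 235, 30, 18) [276. 243.] px/m exp [31. 24.]
collar [ 0.5508 -0.0894  0.007 ] (300, 271, 46, 22) side [ 0.531  -0.1614  0.007 ] (276, 259, 41, 63) [297. 289.] px/m exp [22. 21.]
pulley [ 0.4185 -0.0517  0.008 ] (245, 307, 35, 33) side [ 0.4174 -0.0532  0.008 ] (208, 259, 29, 23) [222. 270.] px/m exp [34. 32.]
sleeve [ 0.4262 -0.1683  0.01  ] (314, 332, 23, 31) side [ 0.4186 -0.1708  0.01  ] (229, 295, 20, 19) [238. 303.] px/m exp [22. 26.]
bearing [ 0.4248 -0.2789  0.006 ] (366, 366, 46, 31) side [ 0.4235 -0.2832  0.006 ] (242, 336, 34, 21) [259. 345.] px/m exp [32. 32.]
roundbase [ 0.6841 -0.0697  0.004 ] (323, 220, 47, 42) side [ 0.7266 -0.1019  0.004 ] (331, 228, 80, 67) [378. 255.] px/m exp [37. 26.]
sqbase [0.4539 0.0918 0.004 ] (186, 264, 51, 35) side [0.4546 0.0956 0.004 ] (207, 221, 33, 22) [223. 233.] px/m exp [36. 27.]
round tip [ 0.68  -0.065  0.051] 0.0036
sq tip [0.456 0.085 0.033] 0.0095
carton rightlow [ 0.762 -0.006  0.12 ] 0.0042
carton bottom [0.638 0.101 0.081] 0.0014
mug/jar top [ 0.797 -0.042  0.072] 0.0036
bottle top [ 0.507 -0.234  0.101] 0.0028
```

View pics/crop2.png

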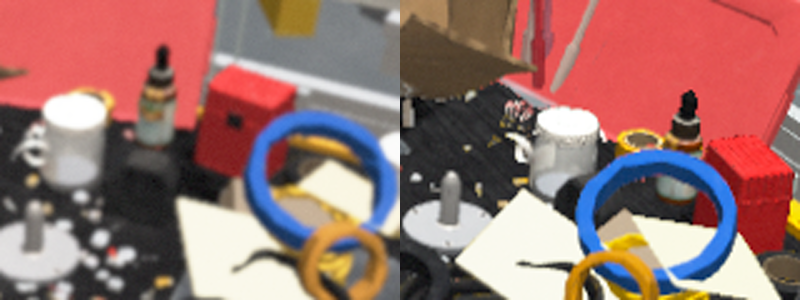

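Jar: white lid at (0.80,-0.04). Tape measure: the black block beside it. The carton's lower edge runs from (0.64,0.10) to (0.76,-0.01) at about 0.1 m height. The stack area is clear of all of them. Next I'll move over the middle of the work and measure with the wrist camera.

```bash
python3 -m jog '[{"linear":[0,0,0],"roll":-0.85},{"linear":[0,0,0],"roll":-0.85},{"linear":[0,0,0],"roll":-0.84},{"linear":[-0.5,-0.88,0],"roll":0},{"linear":[-0.5,-0.88,0],"roll":0},{"linear":[-0.5,-0.88,0],"roll":0},{"linear":[-0.5,-0.88,0],"roll":0},{"linear":[-0.5,-0.88,0],"roll":0},{"linear":[-0.5,-0.88,0],"roll":0},{"linear":[-0.5,-0.88,0],"roll":0},{"linear":[-0.5,-0.88,0],"roll":0}]' 1 && python3 -m jog '[{"linear":[-0.5,-0.88,0],"roll":0},{"linear":[-0.5,-0.88,0],"roll":0},{"linear":[-0.5,-0.88,0],"roll":0},{"linear":[-0.5,-0.88,0],"roll":0},{"linear":[-0.5,-0.88,0],"roll":0},{"linear":[-0.5,-0.88,0],"roll":0},{"linear":[-0.5,-0.88,0],"roll":0},{"linear":[-0.5,-0.88,0],"roll":0},{"linear":[-0.5,-0.88,0],"roll":0},{"linear":[-0.5,-0.88,0],"roll":0},{"linear":[0,0,0],"roll":0},{"linear":[0,0,0],"roll":0}]'
python3 - <<'E'
from h import *
c=optics.calibration("wrist"); im=optics.get_image("wrist")[:,:,::-1].copy(); cv2.imwrite("pics/w1.png",im)
np.savez("w1.npz",**{k:np.array(v) for k,v in c.items()})
s=env.observe(); print(s["position"],np.round(s["tool_rot"],3).tolist())
E
```

```text
time_s: 1.07
position: [0.2812, 0.2531, 0.2012]
tool_rot: [[-1.0, -0.0, 0.0], [-0.0, 1.0, 0.0], [-0.0, 0.0, -1.0]]
ft_force: [0.4, 1.3, 0.5]
grip_width: 0.0854
gripper_force: 0.0
time_s: 2.07
position: [0.4812, -0.0986, 0.2004]
tool_rot: [[-1.0, 0.003, -0.001], [0.003, 1.0, 0.001], [0.001, 0.001, -1.0]]
ft_force: [-0.6, 0.3, -0.3]
grip_width: 0.0856
gripper_force: 0.0
[ 0.48064405 -0.09734663  0.2006706 ] [[-1.0, 0.001, -0.001], [0.001, 1.0, 0.001], [0.001, 0.001, -1.0]]
```

View pics/w1.png

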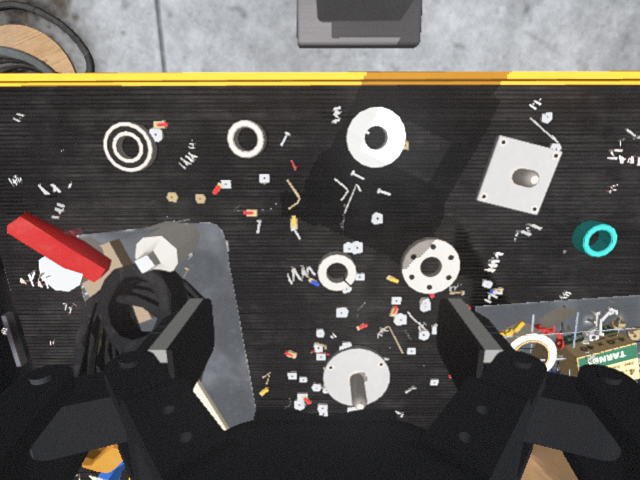

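The wrist view is clear: bearing (130,147), sleeve (246,138), pulley (376,137), collar (337,272), flange (430,266), round stand (356,378) with tip at about (362,404), square stand (520,175) with tip at about (522,178).

Run:
```python
from h import *
c=dict(np.load("w1.npz")); im=cv2.imread("pics/w1.png")
A={"flange":((430,266),.01,.06),"collar":((337,272),.014,.04),"pulley":((376,137),.016,.054),"sleeve":((246,138),.02,.034),"bearing":((130,147),.012,.046),"roundbase":((356,372),.008,.076),"sqbase":((520,175),.008,.064)}
for n,(uv,h,d) in A.items():
    P,b,p=centre(im,c,uv,h,k=7); e=np.ptp(proj(c,P+np.array([[d/2*np.cos(t),d/2*np.sin(t),z] for t in np.linspace(0,6.28,40) for z in(-h/2,h/2)])),axis=0)
    print(n,np.round(P,4),b,np.round(e),"px",np.round(p,1))
cv2.imwrite("pics/crop3.png",np.hstack([cv2.resize(im[330:430,310:410],(390,390),interpolation=2),cv2.resize(im[130:230,470:570],(390,390),interpolation=2)]))
```

```text
flange [0.5469 0.0113 0.005 ] (402, 239, 58, 57) [60. 58.] px [430.6 266.2]
collar [ 0.5538 -0.084   0.007 ] (317, 254, 48, 40) [39. 41.] px [339.  273.4]
pulley [ 0.4167 -0.05    0.008 ] (346, 106, 63, 62) [60. 61.] px [376.3 136.9]
sleeve [ 0.4178 -0.1728  0.01  ] (227, 120, 38, 38) [41. 39.] px [245.3 138.6]
bearing [ 0.4098 -0.2556  0.006 ] (149, 120, 18, 22) [55. 52.] px [157.6 130.1]
roundbase [ 0.6828 -0.0664  0.004 ] (311, 348, 79, 63) [67. 62.] px [353.5 378.2]
sqbase [0.4509 0.0914 0.004 ] (479, 135, 83, 79) [70. 67.] px [519.8 172.8]
```

View pics/crop3.png

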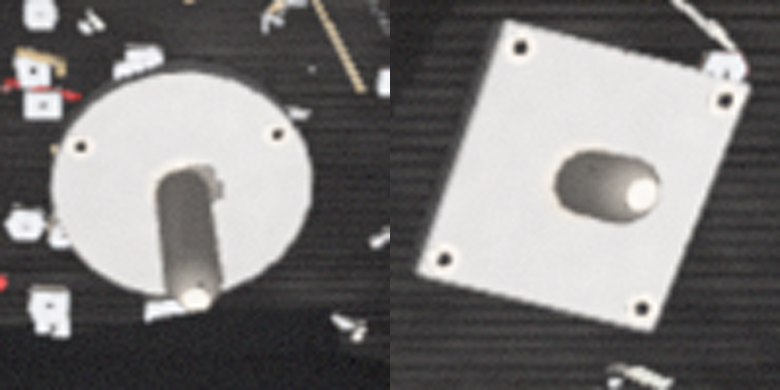

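Run:
```python
from h import *
c=dict(np.load("w1.npz")); im=cv2.imread("pics/w1.png")
print("round tip,base",np.round(plane(c,[(359.7,405.9)],.054),4),np.round(plane(c,[(356.4,377.4)],.008),4))
print("sq tip,base",np.round(plane(c,[(534.6,179.5)],.036),4),np.round(plane(c,[(519.1,175.1)],.008),4))
g=cv2.cvtColor(im,cv2.COLOR_BGR2GRAY)
for n,(u,v),h,rr in [("bearing",(130,147),.012,(23,31)),("collar",(337,272),.014,(17,24)),("flange",(430,266),.01,(26,33)),("sleeve",(246,138),.02,(16,23)),("pulley",(376,137),.016,(27,34))]:
    q=cv2.resize(g[v-40:v+40,u-40:u+40],None,fx=4,fy=4,interpolation=cv2.INTER_CUBIC)
    r=cv2.HoughCircles(q,cv2.HOUGH_GRADIENT_ALT,1.5,40,param1=200,param2=.5,minRadius=rr[0]*4,maxRadius=rr[1]*4)
    print(n,None if r is None else [(np.round(plane(c,[((x+.5)/4-.5+u-40,(y+.5)/4-.5+v-40)],h)[0],4),round(float(R)/4,1)) for x,y,R in r.reshape(-1,r.shape[-1])[:,:3][:2]])
for n,uv,h in [("bearing",(130,147),.012),("collar",(337,272),.014)]:
  for k in (3,5,9):
    for t in (110,140,170,200): 
        P,b,p=centre(im,c,uv,h,t,k,34); print(n,k,t,np.round(P,4),b) if b[2]>35 else 0
```

```text
round tip,base [[ 0.6787 -0.0638  0.054 ]] [[ 0.6788 -0.0635  0.008 ]]
sq tip,base [[0.4534 0.0892 0.036 ]] [[0.4526 0.0891 0.008 ]]
bearing [(array([ 0.4255, -0.2828,  0.012 ]), 24.2)]
collar [(array([ 0.5489, -0.0858,  0.014 ]), 20.0)]
flange [(array([0.5462, 0.0079, 0.01  ]), 29.5)]
sleeve [(array([ 0.4166, -0.1709,  0.02  ]), 18.0)]
pulley [(array([ 0.4164, -0.0523,  0.016 ]), 30.1)]
bearing 3 110 [ 0.4248 -0.2861  0.006 ] (103, 122, 50, 50)
bearing 3 140 [ 0.4247 -0.2862  0.006 ] (103, 122, 50, 50)
bearing 3 170 [ 0.4247 -0.2863  0.006 ] (103, 122, 49, 50)
bearing 3 200 [ 0.4248 -0.2863  0.006 ] (104, 122, 48, 50)
bearing 5 110 [ 0.4226 -0.282   0.006 ] (106, 122, 47, 50)Traceback (most recent call last):
  File "<stdin>", line 13, in <module>
  File "h.py", line 18, in centre
    ct=max(cs,key=lambda q:cv2.pointPolygonTest(cv2.convexHull(q),(float(uv[0]),float(uv[1])),True)/1e3+ (cv2.pointPolygonTest(cv2.convexHull(q),(float(uv[0]),float(uv[1])),False)>=0)*cv2.contourArea(cv2.convexHull(q)))
ValueError: max() iterable argument is empty
```

Measurements agree: stand tips and bases match to 1 mm, and the part centres agree with the fixed cameras. Flange first: I'll go above it with a 68 mm opening.

```bash
python3 -m jog '[{"linear":[-0.33,0.53,0.4],"roll":0},{"linear":[-0.33,0.53,0.4],"roll":0},{"linear":[-0.33,0.53,0.4],"roll":0},{"linear":[-0.33,0.53,0.4],"roll":0},{"linear":[-0.32,0.52,0.4],"roll":0},{"linear":[0,0,0.6],"roll":0},{"linear":[0,0,0.6],"roll":0},{"linear":[0,0,0.6],"roll":0},{"linear":[0,0,0],"roll":0},{"linear":[0,0,0],"roll":0},{"linear":[0,0,0],"roll":0}]' 0.6 40
python3 - <<'E'
from h import *
c=optics.calibration("wrist"); im=optics.get_image("wrist")[:,:,::-1].copy(); cv2.imwrite("pics/w2.png",im)
s=env.observe(); print(np.round(s["position"],4)); print(proj(c,[s["position"],[.546,.008,.01],s["position"]+np.array([0,.034,0]),s["position"]-np.array([0,.034,0])]).round())
E
```

```text
time_s: 3.03
position: [0.547, 0.0089, 0.0508]
tool_rot: [[-1.0, -0.001, 0.002], [-0.001, 1.0, -0.0], [-0.002, -0.0, -1.0]]
ft_force: [-0.4, 0.6, 0.5]
grip_width: 0.0684
gripper_force: 0.0
[0.5472 0.0086 0.051 ]
[[324. 278.]
 [323. 251.]
 [393. 279.]
 [255. 278.]]
```

View pics/w2.png

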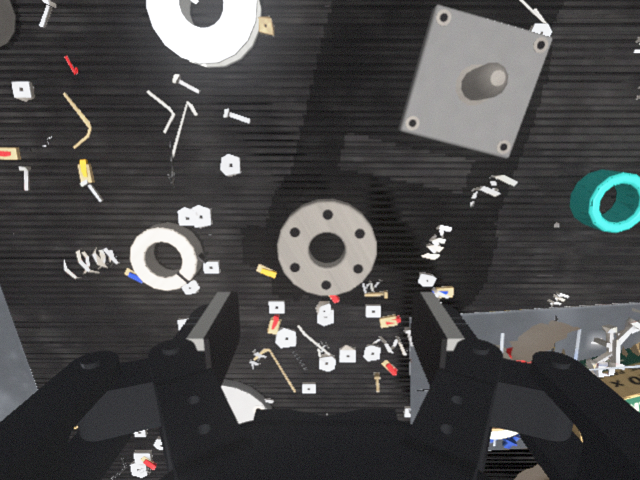

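The flange is at (327,248), 2–3 mm from the predicted point, and the fingers straddle it with clear space on both sides. Next: descend slowly while watching the force.

```bash
python3 -m jog '[{"linear":[0.04,-0.02,0.4],"roll":0},{"linear":[0,0,0.35],"roll":0},{"linear":[0,0,0.25],"roll":0},{"linear":[0,0,0],"roll":0}]' && python3 -m jog '[{"linear":[0,0,0.1],"roll":0},{"linear":[0,0,0.1],"roll":0},{"linear":[0,0,0],"roll":0},{"linear":[0,0,0],"roll":0}]' && python3 -m jog '[{"linear":[0,0,0.08],"roll":0},{"linear":[0,0,0],"roll":0},{"linear":[0,0,0],"roll":0}]'
```

```text
time_s: 3.42
position: [0.5445, 0.0077, 0.0087]
tool_rot: [[-1.0, 0.0, -0.001], [0.0, 1.0, 0.0], [0.001, 0.0, -1.0]]
ft_force: [-0.7, -0.5, 0.6]
grip_width: 0.0682
gripper_force: 0.0
time_s: 3.75
position: [0.5451, 0.0076, 0.0015]
tool_rot: [[-1.0, 0.0, 0.0], [0.0, 1.0, -0.0], [-0.0, -0.0, -1.0]]
ft_force: [0.2, 0.3, -0.0]
grip_width: 0.0684
gripper_force: 0.0
time_s: 4.0
position: [0.5449, 0.0077, -0.002]
tool_rot: [[-1.0, 0.0, -0.0], [0.0, 1.0, -0.0], [0.0, -0.0, -1.0]]
ft_force: [-0.3, -0.3, -0.0]
grip_width: 0.0685
gripper_force: 0.0
```

No contact at -2 mm, so the fingertips are set back as expected. Closing.

```bash
python3 -m jog '[{"linear":[0,0,0],"roll":0},{"linear":[0,0,0],"roll":0},{"linear":[0,0,0],"roll":0},{"linear":[0,0,0],"roll":0},{"linear":[0,0,0],"roll":0},{"linear":[0,0,0],"roll":0}]' -1 40 && python3 -m jog '[{"linear":[0,0,-0.25],"roll":0},{"linear":[0,0,-0.5],"roll":0},{"linear":[0,0,-0.6],"roll":0},{"linear":[0,0,-0.6],"roll":0},{"linear":[0,0,-0.6],"roll":0},{"linear":[0,0,0],"roll":0},{"linear":[0,0,0],"roll":0}]'
```

```text
time_s: 4.5
position: [0.5449, 0.0077, -0.002]
tool_rot: [[-1.0, 0.0, -0.0], [0.0, 1.0, 0.0], [0.0, 0.0, -1.0]]
ft_force: [-1.2, -0.9, 0.6]
grip_width: 0.0001
gripper_force: 0.0
time_s: 5.08
position: [0.5455, 0.0076, 0.1017]
tool_rot: [[-1.0, 0.0, 0.003], [0.0, 1.0, -0.001], [-0.003, -0.001, -1.0]]
ft_force: [-0.1, 1.0, -0.8]
grip_width: 0.0
gripper_force: 0.0
```

```bash
python3 -m jog '[{"linear":[0,0,0],"roll":0},{"linear":[0,0,0],"roll":0},{"linear":[0,0,0],"roll":0},{"linear":[0,0,0],"roll":0},{"linear":[0,0,0],"roll":0},{"linear":[0,0,0],"roll":0}]' 0.6 40
python3 - <<'E'
from h import *
a=optics.get_image("wrist")[:,:,::-1]; b=optics.get_image("side")[:,:,::-1]
cv2.imwrite("pics/w3.png",np.hstack([cv2.resize(a[100:420,100:540],(400,291)),cv2.resize(b[120:300,180:428],(400,291),interpolation=2)]))
E
```

```text
time_s: 5.58
position: [0.5448, 0.0077, 0.0997]
tool_rot: [[-1.0, 0.0, -0.001], [0.0, 1.0, 0.0], [0.001, 0.0, -1.0]]
ft_force: [-0.4, -0.1, -0.4]
grip_width: 0.0684
gripper_force: 0.0
```

View pics/w3.png

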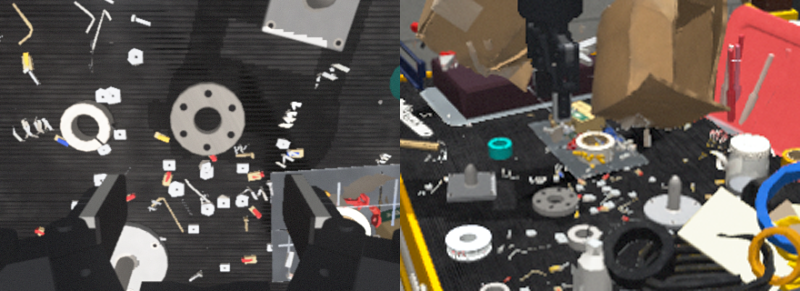

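The flange hasn't moved, so the fingers closed above it. I'll check the true tip height from the side view.

Run:
```python
from h import *
cd=optics.calibration("side"); s=env.observe()
for z in (.1,.12,.14,.16): print(z,proj(cd,[[.545,.0077,z],[.545,.0417,z],[.545,-.0263,z]]).round().tolist())
b=optics.get_image("side")[:,:,::-1]; a=optics.get_image("scene")[:,:,::-1]
cv2.imwrite("pics/s4.png",np.hstack([cv2.resize(b[100:280,200:350],(400,480),interpolation=2),cv2.resize(a[130:310,200:350],(400,480),interpolation=2)]))
cs=optics.calibration("scene")
for z in (.1,.12,.14): print("scene",z,proj(cs,[[.545,.0077,z],[.545,.0417,z],[.545,-.0263,z]]).round().tolist())
```

```text
0.1 [[275.0, 203.0], [270.0, 196.0], [280.0, 211.0]]
0.12 [[274.0, 194.0], [269.0, 188.0], [280.0, 201.0]]
0.14 [[274.0, 185.0], [269.0, 178.0], [280.0, 192.0]]
0.16 [[274.0, 176.0], [269.0, 169.0], [279.0, 182.0]]
scene 0.1 [[273.0, 228.0], [257.0, 222.0], [289.0, 234.0]]
scene 0.12 [[272.0, 219.0], [256.0, 213.0], [288.0, 225.0]]
scene 0.14 [[271.0, 209.0], [255.0, 204.0], [288.0, 215.0]]
```

View pics/s4.png

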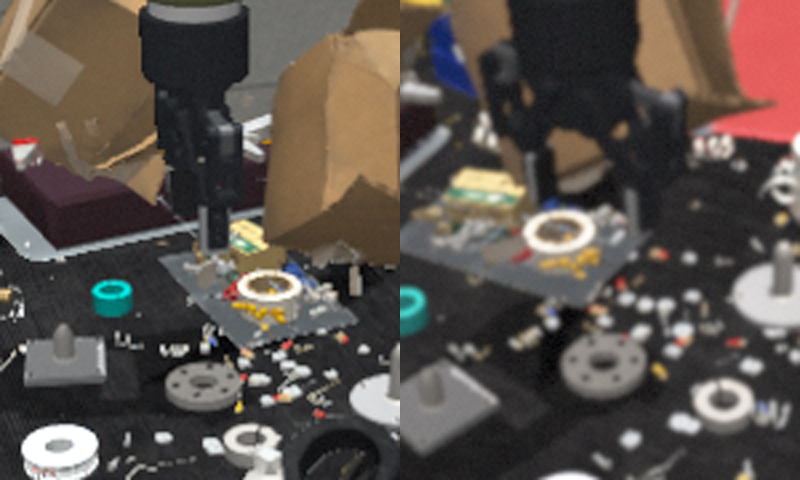

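The side and scene views both put the fingertips about 33 mm above the reported TCP, at a 68 mm opening. I can trust the worktop height, since the stand tips triangulated correctly. I'll use this measured offset and descend in checked steps.

```bash
python3 -m jog '[{"linear":[0,0,0.7],"roll":0},{"linear":[0,0,0.7],"roll":0},{"linear":[0,0,0.7],"roll":0},{"linear":[0,0,0.5],"roll":0},{"linear":[0,0,0.2],"roll":0},{"linear":[0,0,0],"roll":0},{"linear":[0,0,0],"roll":0}]' && python3 -m jog '[{"linear":[0,0,0.1],"roll":0},{"linear":[0,0,0],"roll":0},{"linear":[0,0,0],"roll":0}]' && python3 -m jog '[{"linear":[0,0,0.1],"roll":0},{"linear":[0,0,0],"roll":0},{"linear":[0,0,0],"roll":0}]'
python3 - <<'E'
from h import *
b=optics.get_image("side")[:,:,::-1]; a=optics.get_image("scene")[:,:,::-1]
cv2.imwrite("pics/s5.png",np.hstack([cv2.resize(b[150:300,200:325],(400,480),interpolation=2),cv2.resize(a[170:320,215:340],(400,480),interpolation=2)]))
E
```

```text
time_s: 6.37
position: [0.5454, 0.0076, -0.0113]
tool_rot: [[-1.0, 0.0, 0.001], [0.0, 1.0, -0.0], [-0.001, -0.0, -1.0]]
ft_force: [0.4, 0.1, 0.2]
grip_width: 0.0684
gripper_force: 0.0
time_s: 6.62
position: [0.5453, 0.0076, -0.0152]
tool_rot: [[-1.0, 0.0, 0.001], [0.0, 1.0, -0.0], [-0.001, -0.0, -1.0]]
ft_force: [0.2, 0.9, -0.2]
grip_width: 0.0683
gripper_force: 0.0
time_s: 6.87
position: [0.5448, 0.0077, -0.02]
tool_rot: [[-1.0, 0.0, -0.0], [0.0, 1.0, 0.0], [0.0, 0.0, -1.0]]
ft_force: [-0.7, -0.1, -0.3]
grip_width: 0.0681
gripper_force: 0.0
```

View pics/s5.png

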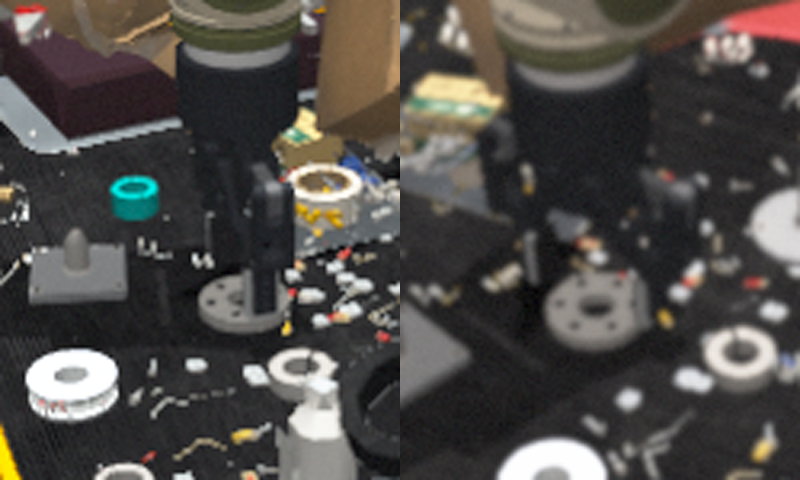

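```bash
cat >> h.py <<'E'
def tri(a,b):
    cs,cd=optics.calibration("scene"),optics.calibration("side")
    o1,d1=ray(cs,[a]);o2,d2=ray(cd,[b]);d1,d2=d1[0],d2[0]
    t=np.linalg.lstsq(np.c_[d1,-d2],o2-o1,rcond=None)[0]; p,q=o1+t[0]*d1,o2+t[1]*d2
    return np.round((p+q)/2,3),np.round(np.linalg.norm(p-q),4)
E
python3 - <<'E'
from h import *
print(tri((290.6,272.5),(281.9,247.5)), "earlier:",tri((287.4,218),(280.6,195.6)))
c=optics.calibration("wrist"); P=env.observe()["position"]
# wrist view w2: tip corners; TCP-frame test: project tips at y+-.034 for various heights above TCP
im=optics.get_image("wrist")[:,:,::-1]; cv2.imwrite("pics/w6.png",im)
for h in (0,.02,.03,.04,.05): print(h,proj(c,[P+[0,.034,h],P+[0,-.034,h],P+[0.011,-.034,h],P+[-.011,-.034,h]]).round().tolist())
E
```

```text
(array([ 0.546, -0.025,  0.012]), np.float64(0.0076)) earlier: (array([ 0.548, -0.023,  0.131]), np.float64(0.0006))
0 [[393.0, 278.0], [256.0, 278.0], [257.0, 298.0], [254.0, 257.0]]
0.02 [[401.0, 295.0], [247.0, 295.0], [249.0, 317.0], [246.0, 272.0]]
0.03 [[406.0, 305.0], [243.0, 305.0], [244.0, 328.0], [241.0, 280.0]]
0.04 [[411.0, 316.0], [237.0, 316.0], [239.0, 341.0], [235.0, 290.0]]
0.05 [[417.0, 329.0], [231.0, 329.0], [233.0, 355.0], [229.0, 302.0]]
```

View pics/w6.png

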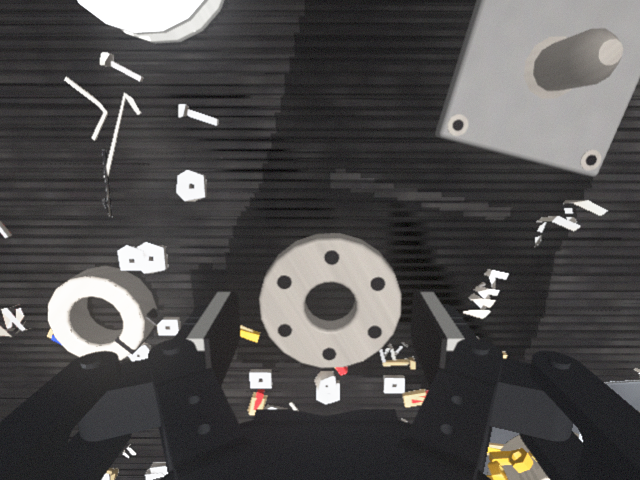

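The wrist view shows the flange centre at (330,300) and the pads at columns 238 and 416, rows 292–350. That puts the tips about 35–40 mm above the reported TCP, and the flange about 2.5 mm nearer in x. I'll correct this and lower in small steps until light contact, to calibrate the true tip height.

```bash
Z='{"linear":[0,0,0],"roll":0}'; python3 -m jog '[{"linear":[0.06,0.02,0],"roll":0},{"linear":[0,0,0.08],"roll":0},{"linear":[0,0,0.07],"roll":0},{"linear":[0,0,0],"roll":0},{"linear":[0,0,0],"roll":0}]' | grep -E "pos|ft"; python3 -m jog '[{"linear":[0,0,0.05],"roll":0},{"linear":[0,0,0],"roll":0},{"linear":[0,0,0],"roll":0}]'| grep -E "pos|ft"; python3 -m jog '[{"linear":[0,0,0.05],"roll":0},{"linear":[0,0,0],"roll":0},{"linear":[0,0,0],"roll":0}]'| grep -E "pos|ft"; python3 -m jog '[{"linear":[0,0,0.05],"roll":0},{"linear":[0,0,0],"roll":0},{"linear":[0,0,0],"roll":0}]'| grep -E "pos|ft"
```

```text
position: [0.5424, 0.0085, -0.0263]
ft_force: [0.6, -0.1, -0.5]
position: [0.5425, 0.0084, -0.0281]
ft_force: [0.1, -0.7, 1.3]
position: [0.5424, 0.0085, -0.0301]
ft_force: [-0.4, -0.3, 0.3]
position: [0.5424, 0.0085, -0.0321]
ft_force: [-0.1, -0.8, 0.4]
```

```bash
for i in 1; do python3 -m jog '[{"linear":[0,0,0.05],"roll":0},{"linear":[0,0,0],"roll":0},{"linear":[0,0,0],"roll":0}]' | grep -E "pos|ft"; python3 -m jog '[{"linear":[0,0,0.04],"roll":0},{"linear":[0,0,0],"roll":0},{"linear":[0,0,0],"roll":0}]'| grep -E "pos|ft"; done
python3 - <<'E'
from h import *
c=optics.calibration("wrist"); P=env.observe()["position"]; g=optics.get_image("wrist")[:,:,::-1]; cv2.imwrite("pics/w7.png",g[200:440,160:480])
E
```

```text
position: [0.5424, 0.0085, -0.0341]
ft_force: [0.5, 0.7, 0.3]
position: [0.5425, 0.0085, -0.0357]
ft_force: [0.5, 1.0, -0.8]
```

View pics/w7.png

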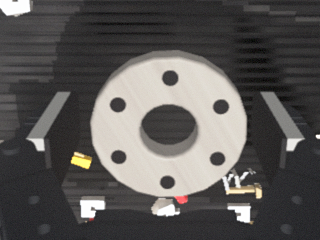

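```bash
python3 -m jog '[{"linear":[0,0,0.05],"roll":0},{"linear":[0,0,0],"roll":0},{"linear":[0,0,0],"roll":0}]' | grep -E "pos|ft"; python3 -m jog '[{"linear":[0,0,0.05],"roll":0},{"linear":[0,0,0],"roll":0},{"linear":[0,0,0],"roll":0}]'| grep -E "pos|ft"; python3 -m jog '[{"linear":[0,0,0.05],"roll":0},{"linear":[0,0,0],"roll":0},{"linear":[0,0,0],"roll":0}]'| grep -E "pos|ft"
```

```text
position: [0.5427, 0.0084, -0.0373]
ft_force: [0.9, 0.3, 3.4]
position: [0.5428, 0.0084, -0.0374]
ft_force: [-6.8, 0.3, 26.2]
position: [0.5429, 0.0084, -0.0375]
ft_force: [-14.1, 0.5, 47.0]
```

Contact found: with a 68 mm opening, the tips touch the worktop at a reported TCP z of -37 mm. I'll back off so the tips sit about 3 mm up, then close.

```bash
python3 -m jog '[{"linear":[0,0,-0.12],"roll":0},{"linear":[0,0,-0.12],"roll":0},{"linear":[0,0,0],"roll":0},{"linear":[0,0,0],"roll":0}]' && python3 -m jog '[{"linear":[0,0,0],"roll":0},{"linear":[0,0,0],"roll":0},{"linear":[0,0,0],"roll":0},{"linear":[0,0,0],"roll":0},{"linear":[0,0,0],"roll":0},{"linear":[0,0,0],"roll":0}]' -1 40
```

```text
time_s: 9.82
position: [0.5425, 0.0084, -0.0322]
tool_rot: [[-1.0, 0.0, -0.0], [0.0, 1.0, 0.0], [0.0, 0.0, -1.0]]
ft_force: [-1.1, 0.2, -0.4]
grip_width: 0.0682
gripper_force: 0.0
time_s: 10.32
position: [0.5424, 0.0085, -0.0318]
tool_rot: [[-1.0, 0.0, -0.0], [0.0, 1.0, 0.0], [0.0, 0.0, -1.0]]
ft_force: [-2.4, 1.0, 7.6]
grip_width: 0.0577
gripper_force: 40.9
```

```bash
python3 -m jog '[{"linear":[0,0,-0.3],"roll":0},{"linear":[0,0,-0.6],"roll":0},{"linear":[0,0,-0.6],"roll":0},{"linear":[0,0,-0.6],"roll":0},{"linear":[-0.5,-0.28,0],"roll":0},{"linear":[-0.7,-0.35,0],"roll":0},{"linear":[-0.7,-0.35,0],"roll":0},{"linear":[-0.6,-0.35,0],"roll":0},{"linear":[-0.5,-0.28,0],"roll":0},{"linear":[-0.4,-0.2,0],"roll":0}]' && python3 -m jog '[{"linear":[0,0,0],"roll":1},{"linear":[0,0,0],"roll":1},{"linear":[0,0,0],"roll":1},{"linear":[0,0,0],"roll":1},{"linear":[0,0,0],"roll":1},{"linear":[0,0,0],"roll":1},{"linear":[0,0,0],"roll":1},{"linear":[0,0,0],"roll":1},{"linear":[0,0,0],"roll":1},{"linear":[0,0,0],"roll":1},{"linear":[0,0,0],"roll":1},{"linear":[0,0,0],"roll":1}]' && python3 -m jog '[{"linear":[0,0,0],"roll":0},{"linear":[0,0,0],"roll":0}]'
python3 - <<'E'
from h import *
c=optics.calibration("wrist"); s=env.observe(); im=optics.get_image("wrist")[:,:,::-1]; cv2.imwrite("pics/w8.png",im)
np.savez("w8.npz",**{k:np.array(v) for k,v in c.items()})
P=np.array(s["position"]); R=np.array(s["tool_rot"])
print(P, proj(c,[[.6787,-.0638,.054],P+[0,0,.032+.010],P+[0,0,.032]]).round(1).tolist())
E
```

```text
time_s: 11.15
position: [0.6795, -0.0651, 0.0506]
tool_rot: [[-1.0, 0.001, -0.001], [0.001, 1.0, 0.0], [0.001, 0.0, -1.0]]
ft_force: [0.0, -1.0, -1.0]
grip_width: 0.0573
gripper_force: 43.3
time_s: 12.15
position: [0.678, -0.0638, 0.0507]
tool_rot: [[-0.496, 0.868, -0.002], [0.868, 0.496, 0.001], [0.002, -0.002, -1.0]]
ft_force: [-0.1, -0.1, -0.5]
grip_width: 0.0571
gripper_force: 43.3
time_s: 12.32
position: [0.6782, -0.0639, 0.0511]
tool_rot: [[-0.502, 0.865, -0.002], [0.865, 0.502, 0.0], [0.001, -0.001, -1.0]]
ft_force: [0.4, -0.2, -1.6]
grip_width: 0.0575
gripper_force: 43.3
[ 0.67817238 -0.06388448  0.05107813] [[326.6, 280.5], [325.5, 318.7], [325.5, 307.1]]
```

View pics/w8.png

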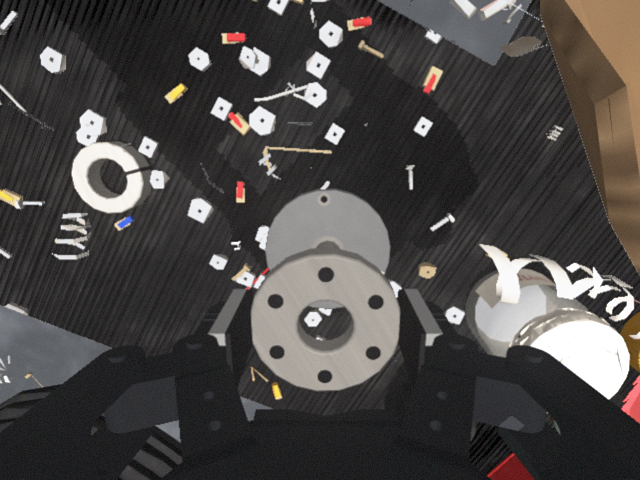

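The held flange is level and centred at (325,320), within 1 mm of the point predicted for the gripper axis. The stand base is at column 328 and the jar, at (560,340), is clear. Lowering onto the spindle with force checks.

```bash
python3 -m jog '[{"linear":[0,0.01,0.3],"roll":0},{"linear":[0,0,0.3],"roll":0},{"linear":[0,0,0.2],"roll":0},{"linear":[0,0,0.1],"roll":0},{"linear":[0,0,0],"roll":0}]' |grep -E "pos|ft|width" && python3 -m jog '[{"linear":[0,0,0.15],"roll":0},{"linear":[0,0,0.15],"roll":0},{"linear":[0,0,0.15],"roll":0},{"linear":[0,0,0],"roll":0}]'|grep -E "pos|ft|width"
```

```text
position: [0.678, -0.0636, 0.0141]
ft_force: [-0.2, 0.2, -0.5]
grip_width: 0.0573
position: [0.6783, -0.0636, -0.0034]
ft_force: [-1.0, 1.6, -2.4]
grip_width: 0.0573
```

Threaded without any force. Now I'll lower it to about 1.5 mm above the seat and let go.

```bash
python3 -m jog '[{"linear":[0,0,0.2],"roll":0},{"linear":[0,0,0.18],"roll":0},{"linear":[0,0,0.1],"roll":0},{"linear":[0,0,0],"roll":0},{"linear":[0,0,0],"roll":0}]' |grep -E "pos|ft|width" && python3 -m jog '[{"linear":[0,0,0],"roll":0},{"linear":[0,0,0],"roll":0},{"linear":[0,0,0],"roll":0},{"linear":[0,0,0],"roll":0}]' 0.6 |grep -E "pos|ft|width" && python3 -m jog '[{"linear":[0,0,-0.4],"roll":0},{"linear":[0,0,-0.8],"roll":0},{"linear":[0,0,-0.9],"roll":0},{"linear":[0,0,-0.9],"roll":0},{"linear":[0,0,-0.9],"roll":0},{"linear":[0,0,0],"roll":0},{"linear":[0,0,0],"roll":0}]'
python3 - <<'E'
from h import *
c=optics.calibration("wrist"); s=env.observe(); im=optics.get_image("wrist")[:,:,::-1]; cv2.imwrite("pics/w9.png",im)
g=cv2.cvtColor(im,cv2.COLOR_BGR2GRAY); u,v=proj(c,[[.6787,-.0638,.018]])[0].astype(int); print(u,v)
q=cv2.resize(g[v-60:v+60,u-60:u+60],None,fx=4,fy=4,interpolation=cv2.INTER_CUBIC)
r=cv2.HoughCircles(q,cv2.HOUGH_GRADIENT_ALT,1.5,20,param1=200,param2=.4,minRadius=100,maxRadius=230)
if r is not None:
  for x,y,R in r.reshape(-1,3): p=((x+.5)/4-.5+u-60,(y+.5)/4-.5+v-60); print(np.round(p,1),R/4,[np.round(plane(c,[p],h)[0],4) for h in (.008,.018)])
print("expected radii flange,base px",[np.ptp(proj(c,[[.6787,-.0638-d,h],[.6787,-.0638+d,h]])[:,0])/2 for d,h in((.03,.018),(.038,.008))])
E
```

```text
position: [0.6785, -0.0636, -0.0219]
ft_force: [-0.9, 2.5, -2.7]
grip_width: 0.0576
position: [0.6792, -0.0641, -0.0207]
ft_force: [0.7, -0.4, 0.3]
grip_width: 0.0682
time_s: 14.45
position: [0.6798, -0.0641, 0.1376]
tool_rot: [[-0.5, 0.866, 0.005], [0.866, 0.5, -0.002], [-0.004, 0.004, -1.0]]
ft_force: [0.2, -0.5, -0.7]
grip_width: 0.0685
gripper_force: 0.0
323 219
[327.1 217.5] 43.12292 [array([ 0.6811, -0.0627,  0.008 ]), array([ 0.6799, -0.0608,  0.018 ])]
expected radii flange,base px [np.float64(18.76151831117886), np.float64(23.035110431880582)]
```

Run:
```python
from h import *
im=cv2.imread("pics/w9.png"); g=cv2.cvtColor(im,cv2.COLOR_BGR2GRAY); u,v=323,219
q=cv2.resize(g[v-60:v+60,u-60:u+60],None,fx=4,fy=4,interpolation=cv2.INTER_CUBIC)
for lo,hi,p2 in ((32,41,.2),(42,52,.2),(10,18,.3)):
  r=cv2.HoughCircles(q,cv2.HOUGH_GRADIENT_ALT,1.5,8,param1=100,param2=p2,minRadius=lo*4,maxRadius=hi*4)
  print(lo,None if r is None else [(round(x/4+u-60,1),round(y/4+v-60,1),round(R/4,1)) for x,y,R in r.reshape(-1,3)[:4].tolist()])
for row in (205,217,230): print(row,g[row,262:392:3].tolist())
print("col",g[150:290:3,327].tolist())
```

```text
32 [(320.8, 223.9, 37.5), (316.2, 214.1, 38.0), (333.5, 214.1, 38.3)]
42 [(325.2, 214.1, 44.9)]
10 [(324.5, 223.9, 13.2), (324.1, 226.5, 12.4), (324.1, 226.5, 15.4), (299.8, 229.5, 11.7)]
205 [42, 44, 40, 58, 243, 234, 215, 150, 150, 151, 148, 178, 175, 170, 173, 172, 172, 173, 172, 176, 177, 170, 170, 171, 172, 175, 173, 173, 176, 176, 176, 157, 149, 151, 150, 151, 44, 43, 41, 39, 40, 55, 41, 48]
217 [56, 51, 54, 49, 48, 70, 151, 154, 151, 171, 172, 177, 177, 175, 175, 174, 165, 157, 97, 101, 106, 108, 106, 101, 124, 161, 169, 172, 170, 177, 173, 177, 176, 139, 150, 152, 109, 49, 49, 54, 44, 50, 47, 48]
230 [140, 185, 95, 56, 61, 52, 114, 238, 194, 176, 170, 168, 175, 171, 171, 179, 172, 101, 104, 127, 171, 173, 170, 124, 104, 167, 171, 169, 169, 172, 169, 171, 174, 155, 237, 206, 57, 49, 54, 51, 60, 64, 54, 61]
col [37, 44, 44, 41, 44, 45, 38, 91, 157, 160, 159, 156, 108, 176, 174, 106, 102, 170, 172, 168, 135, 100, 106, 109, 122, 134, 158, 170, 173, 131, 142, 169, 174, 133, 152, 174, 179, 217, 194, 54, 62, 65, 61, 50, 56, 61, 139]
```

The flange is seated: its radius and grey level against the base fit z = 18 mm, and it is centred within the bore slack. Now to hover over the sleeve, with the fingers turned back to close along y.

```bash
python3 -m jog '[{"linear":[0,0,0],"roll":-1},{"linear":[0,0,0],"roll":-1},{"linear":[0,0,0],"roll":-1},{"linear":[0,0,0],"roll":-1},{"linear":[0,0,0],"roll":-1},{"linear":[0,0,0],"roll":-1},{"linear":[0,0,0],"roll":-1},{"linear":[0,0,0],"roll":-1},{"linear":[0,0,0],"roll":-1},{"linear":[0,0,0],"roll":-1},{"linear":[0,0,0],"roll":-1},{"linear":[0,0,0],"roll":-1}]' 0.08 | grep pos && python3 -m jog '[{"linear":[0.8,-0.33,0],"roll":0},{"linear":[0.9,-0.37,0],"roll":0},{"linear":[0.9,-0.37,0],"roll":0},{"linear":[0.9,-0.37,0],"roll":0},{"linear":[0.9,-0.37,0],"roll":0},{"linear":[0.9,-0.37,0],"roll":0},{"linear":[0.75,-0.3,0],"roll":0},{"linear":[0.5,-0.2,0.5],"roll":0},{"linear":[0,0,0.8],"roll":0},{"linear":[0,0,0.64],"roll":0},{"linear":[0,0,0],"roll":0},{"linear":[0,0,0],"roll":0}]'
cat >> h.py <<'E'
def look(est,h,d,name):
    c=optics.calibration("wrist"); s=env.observe(); im=optics.get_image("wrist")[:,:,::-1]; cv2.imwrite(f"pics/{name}.png",im)
    P=np.array(s["position"]); R=np.array(s["tool_rot"]); g=cv2.cvtColor(im,cv2.COLOR_BGR2GRAY)
    u,v=proj(c,[[*est,h]])[0].astype(int); T=np.array(c["T"]); f=K(c)[0,0]
    ex=f*d/2/((np.r_[est,h]-T[:3,3])@T[:3,2]); m=int(ex*1.7)
    q=cv2.resize(g[max(v-m,0):v+m,max(u-m,0):u+m],None,fx=4,fy=4,interpolation=cv2.INTER_CUBIC)
    r=cv2.HoughCircles(q,cv2.HOUGH_GRADIENT_ALT,1.5,10,param1=150,param2=.3,minRadius=int(3.5*ex),maxRadius=int(4.5*ex))
    print("TCP",P.round(4),"expect px",u,v,"r",round(ex,1))
    if r is not None:
        for x,y,rr in r.reshape(-1,3)[:3]:
            p=((x+.5)/4-.5+max(u-m,0),(y+.5)/4-.5+max(v-m,0)); W=plane(c,[p],h)[0]
            print("px",np.round(p,1),"r",round(float(rr)/4,1),"world",W.round(4),"tool shift units",((R.T@(W-P))/.04).round(3)[:2])
    return g
E
python3 -c "
from h import *
look((.4166,-.1709),.02,.034,'p_sleeve')"
```

```text
position: [0.6782, -0.0637, 0.1329]
time_s: 16.5
position: [0.4161, -0.1704, 0.0563]
tool_rot: [[-1.0, 0.0, -0.003], [0.0, 1.0, 0.002], [0.003, 0.002, -1.0]]
ft_force: [-0.4, -0.4, -0.2]
grip_width: 0.0461
gripper_force: 0.0
TCP [ 0.4161 -0.1704  0.0563] expect px 323 255 r 29.0
px [323.9 255.1] r 27.8 world [ 0.4162 -0.1707  0.02  ] tool shift units [-0.007 -0.008]
```

```bash
python3 -m jog '[{"linear":[0,0,0.5],"roll":0},{"linear":[0,0,0.7],"roll":0},{"linear":[0,0,0.6],"roll":0},{"linear":[0,0,0.23],"roll":0},{"linear":[0,0,0],"roll":0},{"linear":[0,0,0],"roll":0}]' | grep -E "pos|ft" && python3 -m jog '[{"linear":[0,0,0],"roll":0},{"linear":[0,0,0],"roll":0},{"linear":[0,0,0],"roll":0},{"linear":[0,0,0],"roll":0},{"linear":[0,0,0],"roll":0}]' -1 40 && python3 -m jog '[{"linear":[0,0,-0.4],"roll":0},{"linear":[0,0,-0.7],"roll":0},{"linear":[0,0,-0.8],"roll":0},{"linear":[0,0.6,-0.2],"roll":0},{"linear":[0,0.8,0],"roll":0},{"linear":[0,0.8,0],"roll":0},{"linear":[0,0.47,0],"roll":0}]' | grep -E "pos|ft|width" && python3 -m jog '[{"linear":[-0.7,0,0],"roll":0},{"linear":[-0.9,0,0],"roll":0},{"linear":[-0.9,0,0],"roll":0},{"linear":[-0.9,0,0],"roll":0},{"linear":[-0.9,0,0],"roll":0},{"linear":[-0.9,0,0],"roll":0},{"linear":[-0.8,0,0],"roll":0},{"linear":[-0.56,0,0],"roll":0},{"linear":[0,0,0],"roll":0}]' | grep -E "pos|ft|width" && python3 -m jog '[{"linear":[0,0,0],"roll":1},{"linear":[0,0,0],"roll":1},{"linear":[0,0,0],"roll":1},{"linear":[0,0,0],"roll":1},{"linear":[0,0,0],"roll":1},{"linear":[0,0,0],"roll":1},{"linear":[0,0,0],"roll":1},{"linear":[0,0,0],"roll":1},{"linear":[0,0,0],"roll":1},{"linear":[0,0,0],"roll":1},{"linear":[0,0,0],"roll":1},{"linear":[0,0,0],"roll":1}]' && python3 -c "
from h import *
s=env.observe();P=np.array(s['position'])
look(P[:2],P[2]+.025+.02,.034,'h_sleeve'); look(P[:2],P[2]+.025+.02,.022,'h_sleeve2')"
```

```text
position: [0.4176, -0.1713, -0.0231]
ft_force: [-0.1, 1.0, 0.0]
time_s: 17.47
position: [0.4178, -0.1714, -0.0223]
tool_rot: [[-1.0, 0.0, 0.003], [0.0, 1.0, -0.002], [-0.003, -0.002, -1.0]]
ft_force: [0.0, 1.6, 6.5]
grip_width: 0.0319
gripper_force: 39.1
position: [0.4165, -0.0619, 0.0614]
ft_force: [0.3, -0.5, -1.5]
grip_width: 0.032
position: [0.6826, -0.0641, 0.0608]
ft_force: [-1.1, 0.2, -1.6]
grip_width: 0.0323
time_s: 19.8
position: [0.6787, -0.0641, 0.0613]
tool_rot: [[-0.496, 0.868, 0.001], [0.868, 0.496, -0.0], [-0.001, 0.0, -1.0]]
ft_force: [0.1, 0.2, -1.0]
grip_width: 0.0322
gripper_force: 40.1
TCP [ 0.6787 -0.0641  0.0613] expect px 325 322 r 44.8
px [325.1 316.9] r 41.2 world [ 0.6773 -0.0621  0.1063] tool shift units [ 0.06  -0.005]
TCP [ 0.6787 -0.0641  0.0613] expect px 325 322 r 29.0
px [325.1 316.5] r 27.1 world [ 0.6773 -0.0619  0.1063] tool shift units [ 0.065 -0.005]
```

```bash
python3 -m jog '[{"linear":[0,0,0.3],"roll":0},{"linear":[0,0,0.3],"roll":0},{"linear":[0,0,0.15],"roll":0},{"linear":[0,0,0.15],"roll":0},{"linear":[0,0,0.15],"roll":0},{"linear":[0,0,0],"roll":0},{"linear":[0,0,0],"roll":0}]' |grep -E "pos|ft|width" && python3 -m jog '[{"linear":[0,0,0.2],"roll":0},{"linear":[0,0,0.2],"roll":0},{"linear":[0,0,0.1],"roll":0},{"linear":[0,0,0],"roll":0},{"linear":[0,0,0],"roll":0}]'|grep -E "pos|ft|width"
```

```text
position: [0.6791, -0.0641, 0.0176]
ft_force: [-0.2, -0.3, -0.9]
grip_width: 0.032
position: [0.6791, -0.0641, -0.0023]
ft_force: [-0.5, 0.8, 0.3]
grip_width: 0.032
```

```bash
python3 -m jog '[{"linear":[0,0,0.03],"roll":0},{"linear":[0,0,0],"roll":0},{"linear":[0,0,0],"roll":0}]' |grep -E "pos|ft|width" && python3 -m jog '[{"linear":[0,0,0],"roll":0},{"linear":[0,0,0],"roll":0},{"linear":[0,0,0],"roll":0},{"linear":[0,0,0],"roll":0}]' 0.15 |grep -E "pos|ft|width" && python3 -m jog '[{"linear":[0,0,-0.3],"roll":0},{"linear":[0,0,-0.7],"roll":0},{"linear":[0,0,-0.9],"roll":0},{"linear":[0,0,-0.8],"roll":0},{"linear":[0,0,0],"roll":0},{"linear":[0,0,0],"roll":0}]' |grep -E "pos|ft|width"; python3 -c "
from h import *
look((.6787,-.0638),.038,.034,'s1'); look((.6787,-.0638),.018,.06,'s1b')
c=optics.calibration('wrist'); print(proj(c,[[.6787,-.0638,.054],[.6787,-.0638,.038],[.6787,-.0638,.018]]).round(1).tolist())"
```

```text
position: [0.6794, -0.0642, -0.0029]
ft_force: [-0.1, -0.2, -1.0]
grip_width: 0.0324
position: [0.6794, -0.0642, -0.003]
ft_force: [0.3, -0.2, 0.8]
grip_width: 0.0491
position: [0.6802, -0.0644, 0.1079]
ft_force: [0.8, 0.4, -0.9]
grip_width: 0.0488
TCP [ 0.6802 -0.0644  0.1079] expect px 323 236 r 25.3
px [323.5 237.2] r 23.9 world [ 0.6788 -0.0642  0.038 ] tool shift units [ 0.026 -0.034]
px [312.6 244.8] r 26.4 world [ 0.6751 -0.0725  0.038 ] tool shift units [-0.105 -0.218]
TCP [ 0.6793 -0.0642  0.1058] expect px 324 231 r 41.8
px [328.  234.2] r 42.1 world [ 0.6818 -0.0648  0.018 ] tool shift units [-0.043  0.045]
px [313.8 226.8] r 39.8 world [ 0.6702 -0.0651  0.018 ] tool shift units [ 0.096 -0.21 ]
[[325.7, 247.1], [325.7, 239.9], [325.7, 232.1]]
```

The sleeve is seated at (0.6788,-0.0642) with the right top height. Pulley next, with the fingers kept at the same yaw.

```bash
python3 -m jog '[{"linear":[0.4,-0.6,0],"roll":0},{"linear":[0.5,-0.79,0],"roll":0},{"linear":[0.5,-0.79,0],"roll":0},{"linear":[0.5,-0.79,0],"roll":0},{"linear":[0.5,-0.79,0],"roll":0},{"linear":[0.5,-0.79,0],"roll":0},{"linear":[0.4,-0.6,0.4],"roll":0},{"linear":[0.24,-0.39,0.5],"roll":0},{"linear":[0,0,0.3],"roll":0},{"linear":[0,0,0],"roll":0},{"linear":[0,0,0],"roll":0}]' 0.55 && python3 -c "
from h import *
look((.4164,-.0523),.016,.054,'p_pulley');look((.4164,-.0523),.016,.022,'p_pulley2')"
```

```text
time_s: 23.0
position: [0.4163, -0.0522, 0.0564]
tool_rot: [[-0.5, 0.866, -0.002], [0.866, 0.5, 0.001], [0.002, -0.001, -1.0]]
ft_force: [-0.2, 0.2, -0.4]
grip_width: 0.0663
gripper_force: 0.0
TCP [ 0.4163 -0.0522  0.0564] expect px 325 252 r 45.2
px [327.  250.2] r 44.3 world [ 0.4163 -0.0506  0.016 ] tool shift units [0.034 0.022]
TCP [ 0.417  -0.0524  0.0569] expect px 324 251 r 18.4
px [326.4 251.1] r 17.6 world [ 0.4171 -0.0516  0.016 ] tool shift units [0.016 0.013]
```

```bash
python3 -m jog '[{"linear":[0.02,0.015,0.5],"roll":0},{"linear":[0,0,0.7],"roll":0},{"linear":[0,0,0.6],"roll":0},{"linear":[0,0,0.34],"roll":0},{"linear":[0,0,0],"roll":0},{"linear":[0,0,0],"roll":0}]' | grep -E "pos|ft" && python3 -m jog '[{"linear":[0,0,0],"roll":0},{"linear":[0,0,0],"roll":0},{"linear":[0,0,0],"roll":0},{"linear":[0,0,0],"roll":0},{"linear":[0,0,0],"roll":0}]' -1 40 && python3 -m jog '[{"linear":[0,0,-0.4],"roll":0},{"linear":[0,0,-0.7],"roll":0},{"linear":[0,0,-0.7],"roll":0},{"linear":[0,0,-0.3],"roll":0},{"linear":[0,0,0],"roll":0}]' | grep -E "pos|ft|width" && python3 -m jog '[{"linear":[-0.4,0.6,0],"roll":0},{"linear":[-0.5,0.79,0],"roll":0},{"linear":[-0.5,0.79,0],"roll":0},{"linear":[-0.5,0.79,0],"roll":0},{"linear":[-0.5,0.79,0],"roll":0},{"linear":[-0.5,0.79,0],"roll":0},{"linear":[-0.4,0.6,0],"roll":0},{"linear":[-0.26,0.37,0],"roll":0},{"linear":[0,0,0],"roll":0},{"linear":[0,0,0],"roll":0}]' && python3 -c "
from h import *
s=env.observe();P=np.array(s['position'])
look(P[:2],P[2]+.029+.016,.054,'h_pul'); look(P[:2],P[2]+.029+.016,.022,'h_pul2')"
```

```text
position: [0.4171, -0.0514, -0.0286]
ft_force: [0.1, 0.4, -0.4]
time_s: 24.02
position: [0.4176, -0.0516, -0.0272]
tool_rot: [[-0.5, 0.866, 0.003], [0.866, 0.5, -0.001], [-0.003, 0.002, -1.0]]
ft_force: [-1.0, 0.7, 5.7]
grip_width: 0.0521
gripper_force: 40.7
position: [0.4184, -0.0519, 0.0586]
ft_force: [-0.2, -0.3, -0.5]
grip_width: 0.0526
time_s: 25.27
position: [0.6789, -0.0641, 0.0539]
tool_rot: [[-0.5, 0.866, -0.002], [0.866, 0.5, 0.0], [0.001, -0.001, -1.0]]
ft_force: [-1.2, 0.2, -1.1]
grip_width: 0.0523
gripper_force: 42.4
TCP [ 0.6789 -0.0641  0.0539] expect px 325 322 r 71.2
px [327.4 311.2] r 69.2 world [ 0.6772 -0.0597  0.0989] tool shift units [0.119 0.017]
TCP [ 0.6783 -0.0641  0.0542] expect px 326 322 r 28.9
px [325.4 321. ] r 27.4 world [ 0.6781 -0.0637  0.0989] tool shift units [ 0.012 -0.002]
```

The bore is centred on the spindle axis. Lowering.

```bash
python3 -m jog '[{"linear":[0,0,0.25],"roll":0},{"linear":[0,0,0.25],"roll":0},{"linear":[0,0,0.15],"roll":0},{"linear":[0,0,0.15],"roll":0},{"linear":[0,0,0.15],"roll":0},{"linear":[0,0,0],"roll":0},{"linear":[0,0,0],"roll":0}]' |grep -E "pos|ft|width" && python3 -m jog '[{"linear":[0,0,0.08],"roll":0},{"linear":[0,0,0.03],"roll":0},{"linear":[0,0,0],"roll":0},{"linear":[0,0,0],"roll":0}]'|grep -E "pos|ft|width"
```

```text
position: [0.6789, -0.0642, 0.0169]
ft_force: [0.5, -0.3, -0.9]
grip_width: 0.0522
position: [0.6791, -0.0643, 0.0129]
ft_force: [0.4, 0.3, -2.3]
grip_width: 0.0524
```

```bash
python3 -m jog '[{"linear":[0,0,0.05],"roll":0},{"linear":[0,0,0],"roll":0},{"linear":[0,0,0],"roll":0}]' |grep -E "pos|ft|width" && python3 -m jog '[{"linear":[0,0,0],"roll":0},{"linear":[0,0,0],"roll":0},{"linear":[0,0,0],"roll":0},{"linear":[0,0,0],"roll":0}]' 0.6 |grep -E "pos|ft|width" && python3 -m jog '[{"linear":[0,0,-0.3],"roll":0},{"linear":[0,0,-0.7],"roll":0},{"linear":[0,0,-0.9],"roll":0},{"linear":[0,0,-0.8],"roll":0},{"linear":[0,0,0],"roll":0},{"linear":[0,0,0],"roll":0}]' |grep -E "pos|ft|width"; python3 -c "
from h import *
look((.6787,-.0638),.054,.054,'s2'); g=look((.6787,-.0638),.054,.022,'s2b')
c=optics.calibration('wrist'); u,v=proj(c,[[.6787,-.0638,.054]])[0].astype(int); print(g[v,u-60:u+60:4].tolist(), g[v-60:v+60:4,u].tolist())"
```

```text
position: [0.6792, -0.0643, 0.0109]
ft_force: [0.9, -0.2, 0.4]
grip_width: 0.0521
position: [0.6791, -0.0643, 0.0108]
ft_force: [0.2, 0.3, 0.1]
grip_width: 0.0682
position: [0.68, -0.0645, 0.1219]
ft_force: [-1.5, 0.2, -0.6]
grip_width: 0.0681
TCP [ 0.68   -0.0645  0.1219] expect px 323 237 r 40.5
px [323.2 232. ] r 43.1 world [ 0.6764 -0.0607  0.054 ] tool shift units [ 0.131 -0.037]
px [323.2 232. ] r 38.0 world [ 0.6764 -0.0607  0.054 ] tool shift units [ 0.131 -0.037]
TCP [ 0.6791 -0.0642  0.1197] expect px 325 239 r 16.6
px [324.8 239.1] r 16.0 world [ 0.6782 -0.0637  0.054 ] tool shift units [ 0.023 -0.013]
[118, 61, 52, 102, 101, 216, 234, 238, 239, 234, 236, 156, 102, 105, 152, 169, 170, 122, 98, 151, 239, 240, 241, 237, 235, 227, 234, 53, 58, 53] [137, 159, 159, 160, 160, 201, 237, 239, 241, 239, 236, 199, 115, 129, 169, 169, 172, 98, 144, 216, 235, 235, 240, 237, 238, 62, 63, 69, 57, 128]
```

The pulley is seated on the axis, with the spindle tip visible inside its bore. Bearing next: move in x first, clear of the tub, then y.

```bash
python3 -m jog '[{"linear":[0,0,0],"roll":-1},{"linear":[0,0,0],"roll":-1},{"linear":[0,0,0],"roll":-1},{"linear":[0,0,0],"roll":-1},{"linear":[0,0,0],"roll":-1},{"linear":[0,0,0],"roll":-1},{"linear":[0,0,0],"roll":-1},{"linear":[0,0,0],"roll":-1},{"linear":[0,0,0],"roll":-1},{"linear":[0,0,0],"roll":-1},{"linear":[0,0,0],"roll":-1},{"linear":[0,0,0],"roll":-1}]' 0.32 | grep pos && python3 -m jog '[{"linear":[0.8,0,0],"roll":0},{"linear":[0.9,0,0],"roll":0},{"linear":[0.9,0,0],"roll":0},{"linear":[0.9,0,0],"roll":0},{"linear":[0.9,0,0],"roll":0},{"linear":[0.9,0,0],"roll":0},{"linear":[0.7,0,0],"roll":0},{"linear":[0.34,-0.5,0],"roll":0}]' | grep pos && python3 -m jog '[{"linear":[0,-0.9,0],"roll":0},{"linear":[0,-0.9,0],"roll":0},{"linear":[0,-0.9,0],"roll":0},{"linear":[0,-0.9,0],"roll":0},{"linear":[0,-0.9,0],"roll":0},{"linear":[0,-0.47,0.3],"roll":0},{"linear":[0,0,0.7],"roll":0},{"linear":[0,0,0.6],"roll":0},{"linear":[0,0,0],"roll":0},{"linear":[0,0,0],"roll":0}]' && python3 -c "
from h import *
look((.4255,-.2828),.012,.046,'p_b');look((.4255,-.2828),.012,.022,'p_b2')"
```

```text
position: [0.6784, -0.0641, 0.1172]
position: [0.4212, -0.0814, 0.1179]
time_s: 29.97
position: [0.4247, -0.2823, 0.0539]
tool_rot: [[-1.0, 0.0, -0.003], [0.0, 1.0, 0.003], [0.003, 0.003, -1.0]]
ft_force: [1.1, -0.4, 0.8]
grip_width: 0.0565
gripper_force: 0.0
TCP [ 0.4247 -0.2823  0.0539] expect px 323 253 r 38.2
px [323.6 248. ] r 35.5 world [ 0.4223 -0.2827  0.012 ] tool shift units [ 0.058 -0.013]
px [309.  258.1] r 39.0 world [ 0.4287 -0.2916  0.012 ] tool shift units [-0.101 -0.234]
TCP [ 0.4255 -0.2829  0.0551] expect px 324 251 r 18.2
px [324.4 249.1] r 17.6 world [ 0.4242 -0.2829  0.012 ] tool shift units [ 0.031 -0.002]
```

```bash
python3 -m jog '[{"linear":[0.035,0,0.5],"roll":0},{"linear":[0,0,0.7],"roll":0},{"linear":[0,0,0.6],"roll":0},{"linear":[0,0,0.3],"roll":0},{"linear":[0,0,0],"roll":0},{"linear":[0,0,0],"roll":0}]' | grep -E "pos|ft" && python3 -m jog '[{"linear":[0,0,0],"roll":0},{"linear":[0,0,0],"roll":0},{"linear":[0,0,0],"roll":0},{"linear":[0,0,0],"roll":0},{"linear":[0,0,0],"roll":0}]' -1 40 && python3 -m jog '[{"linear":[0,0,-0.4],"roll":0},{"linear":[0,0,-0.7],"roll":0},{"linear":[0,0,-0.7],"roll":0},{"linear":[0,0.5,-0.1],"roll":0},{"linear":[0,0.9,0],"roll":0},{"linear":[0,0.9,0],"roll":0},{"linear":[0,0.9,0],"roll":0},{"linear":[0,0.9,0],"roll":0},{"linear":[0,0.9,0],"roll":0},{"linear":[0,0.9,0],"roll":0}]' | grep -E "pos|ft|width" && python3 -m jog '[{"linear":[0,0.9,0],"roll":0},{"linear":[-0.2,0.9,0],"roll":0},{"linear":[-0.2,0.7,0],"roll":0},{"linear":[-0.2,0.5,0],"roll":0},{"linear":[-0.13,0.3,0],"roll":0},{"linear":[0,0,0],"roll":0},{"linear":[0,0,0],"roll":0}]' |  grep -E "pos|ft|width" && python3 -m jog '[{"linear":[0,0,0],"roll":1},{"linear":[0,0,0],"roll":1},{"linear":[0,0,0],"roll":1},{"linear":[0,0,0],"roll":1},{"linear":[0,0,0],"roll":1},{"linear":[0,0,0],"roll":1},{"linear":[0,0,0],"roll":1},{"linear":[0,0,0],"roll":1},{"linear":[0,0,0],"roll":1},{"linear":[0,0,0],"roll":1},{"linear":[0,0,0],"roll":1},{"linear":[0,0,0],"roll":1}]' && python3 -c "
from h import *
s=env.observe();P=np.array(s['position'])
look(P[:2],P[2]+.029+.012,.046,'h_b'); look(P[:2],P[2]+.029+.012,.022,'h_b2')"
```

```text
position: [0.4246, -0.2833, -0.0282]
ft_force: [0.2, -0.2, 0.3]
time_s: 30.98
position: [0.4249, -0.2837, -0.0271]
tool_rot: [[-1.0, -0.0, 0.002], [-0.0, 1.0, -0.003], [-0.002, -0.003, -1.0]]
ft_force: [-1.2, 2.4, 6.5]
grip_width: 0.0439
gripper_force: 39.7
position: [0.4243, -0.0456, 0.0483]
ft_force: [0.7, 0.3, -0.7]
grip_width: 0.0434
position: [0.4535, 0.0852, 0.0477]
ft_force: [-1.1, -0.7, -1.5]
grip_width: 0.0435
time_s: 33.4
position: [0.4532, 0.0838, 0.0474]
tool_rot: [[-0.495, 0.869, 0.001], [0.869, 0.495, -0.0], [-0.001, 0.0, -1.0]]
ft_force: [-0.2, -0.3, -1.5]
grip_width: 0.0438
gripper_force: 41.0
TCP [0.4532 0.0838 0.0474] expect px 325 317 r 59.1
TCP [0.4531 0.0838 0.0474] expect px 325 317 r 28.3
px [323.5 311. ] r 29.5 world [0.451  0.0859 0.0884] tool shift units [ 0.071 -0.02 ]
px [332.9 318.1] r 27.1 world [0.4557 0.085  0.0884] tool shift units [-0.006  0.071]
```

Run:
```python
from h import *
c=optics.calibration("wrist"); s=env.observe(); A=np.eye(4);A[:3,:3]=s["tool_rot"];A[:3,3]=s["position"]
rel=np.linalg.inv(A)@np.array(c["T"])
def cal(P,R): B=np.eye(4);B[:3,:3]=R;B[:3,3]=P; d=dict(c); d["T"]=B@rel; return d
R=[[-1,0,0],[0,1,0],[0,0,-1]]
c2=cal([.5472,.0086,.051],R); print("w2 tip",plane(c2,[(498,76)],.036).round(4),"base",plane(c2,[(475,83)],.008).round(4))
c6=cal([.5448,.0077,-.02],R); print("w6 tip",plane(c6,[(609,51)],.036).round(4))
print("scene tip",tri((212,268),(223,225)))
g=cv2.cvtColor(cv2.imread("pics/h_b.png"),cv2.COLOR_BGR2GRAY)
for r in (305,312,318): print(r,[int(x) for x in g[r,255:395:2]])
for u in (318,325): print("col",u,[int(x) for x in g[240:400:2,u]])
```

```text
w2 tip [[0.4528 0.0886 0.036 ]] base [[0.4527 0.0886 0.008 ]]
w6 tip [[0.4529 0.0883 0.036 ]]
scene tip (array([0.456, 0.085, 0.033]), np.float64(0.0095))
305 [135, 128, 48, 46, 43, 44, 44, 127, 205, 213, 212, 118, 56, 50, 56, 54, 56, 55, 115, 204, 214, 216, 194, 76, 61, 62, 61, 55, 53, 56, 53, 51, 66, 141, 178, 193, 210, 102, 56, 54, 163, 204, 183, 163, 81, 49, 53, 67, 185, 219, 220, 217, 141, 58, 59, 54, 58, 59, 57, 124, 214, 215, 210, 125, 40, 44, 43, 46, 50, 124]
312 [106, 38, 39, 43, 40, 48, 43, 102, 207, 206, 211, 82, 56, 60, 61, 55, 51, 154, 206, 212, 209, 160, 114, 93, 60, 57, 68, 71, 65, 61, 78, 67, 70, 81, 81, 70, 75, 143, 182, 178, 121, 88, 81, 51, 71, 65, 52, 76, 113, 163, 208, 211, 216, 189, 60, 54, 55, 51, 51, 80, 210, 213, 213, 124, 40, 40, 39, 37, 46, 43]
318 [41, 41, 45, 39, 44, 42, 38, 91, 207, 208, 198, 74, 50, 50, 55, 54, 54, 81, 201, 209, 211, 192, 112, 120, 120, 104, 71, 60, 84, 73, 68, 78, 84, 71, 67, 86, 78, 63, 73, 86, 81, 63, 72, 79, 65, 100, 112, 119, 108, 187, 209, 209, 204, 89, 57, 57, 55, 54, 57, 78, 197, 216, 214, 98, 33, 47, 44, 49, 41, 46]
col 318 [198, 171, 127, 121, 129, 129, 133, 124, 122, 124, 128, 176, 213, 218, 216, 168, 59, 60, 61, 58, 59, 77, 188, 223, 213, 203, 182, 183, 183, 180, 185, 150, 65, 53, 70, 71, 66, 69, 79, 79, 82, 79, 64, 103, 125, 128, 121, 125, 124, 120, 178, 225, 212, 201, 55, 56, 52, 55, 56, 138, 216, 212, 162, 63, 61, 63, 78, 81, 73, 52, 72, 76, 77, 69, 61, 65, 75, 79, 64, 45]
col 325 [131, 131, 138, 139, 146, 152, 155, 129, 126, 123, 127, 177, 216, 221, 216, 161, 59, 58, 62, 59, 59, 168, 230, 214, 214, 180, 180, 180, 179, 180, 182, 185, 186, 191, 154, 86, 70, 61, 77, 86, 80, 70, 63, 81, 121, 120, 122, 125, 122, 126, 165, 225, 213, 204, 66, 61, 53, 54, 54, 115, 193, 211, 207, 97, 54, 61, 71, 69, 58, 61, 67, 69, 74, 54, 50, 62, 69, 73, 44, 38]
```

Three wrist views agree that the square spindle is at (0.4528,0.0886). The held bearing is centred about 1 mm off the axis along tool x. I'll correct that and lower.

```bash
python3 -m jog '[{"linear":[0.085,0.05,0.1],"roll":0},{"linear":[0,0,0.3],"roll":0},{"linear":[0,0,0.25],"roll":0},{"linear":[0,0,0.15],"roll":0},{"linear":[0,0,0.15],"roll":0},{"linear":[0,0,0.15],"roll":0},{"linear":[0,0,0],"roll":0},{"linear":[0,0,0],"roll":0}]' |grep -E "pos|ft|width" && python3 -m jog '[{"linear":[0,0,0.15],"roll":0},{"linear":[0,0,0.15],"roll":0},{"linear":[0,0,0.15],"roll":0},{"linear":[0,0,0],"roll":0},{"linear":[0,0,0],"roll":0}]'|grep -E "pos|ft|width"
```

```text
position: [0.4533, 0.0889, 0.0027]
ft_force: [-0.1, 0.4, -0.3]
grip_width: 0.0438
position: [0.4531, 0.0889, -0.0156]
ft_force: [-0.1, -1.2, -1.3]
grip_width: 0.0439
```

```bash
python3 -m jog '[{"linear":[0,0,0.08],"roll":0},{"linear":[0,0,0],"roll":0},{"linear":[0,0,0],"roll":0}]' |grep -E "pos|ft|width" && python3 -m jog '[{"linear":[0,0,0],"roll":0},{"linear":[0,0,0],"roll":0},{"linear":[0,0,0],"roll":0},{"linear":[0,0,0],"roll":0}]' 0.35 |grep -E "pos|ft|width" && python3 -m jog '[{"linear":[0,0,-0.3],"roll":0},{"linear":[0,0,-0.7],"roll":0},{"linear":[0,0,-0.9],"roll":0},{"linear":[0,0,-0.9],"roll":0},{"linear":[0,0,0],"roll":0},{"linear":[0,0,0],"roll":0}]' |grep -E "pos|ft|width"
python3 - <<'E'
from h import *
look((.4528,.0886),.020,.046,'s3'); g=look((.4528,.0886),.020,.022,'s3b')
c=optics.calibration('wrist'); u,v=proj(c,[[.4528,.0886,.020]])[0].astype(int); print(u,v,g[v,u-60:u+60:3].tolist(), g[v-60:v+60:3,u].tolist())
E
```

```text
position: [0.4533, 0.0889, -0.0184]
ft_force: [-0.2, 0.9, -0.6]
grip_width: 0.0435
position: [0.4534, 0.0889, -0.0183]
ft_force: [-0.5, 0.5, 0.2]
grip_width: 0.0574
position: [0.4541, 0.0889, 0.0952]
ft_force: [-0.7, 0.5, -0.3]
grip_width: 0.0576
TCP [0.4541 0.0889 0.0952] expect px 323 235 r 33.5
px [323.4 232.8] r 31.7 world [0.4518 0.0905 0.02  ] tool shift units [ 0.069 -0.036]
px [336.9 251.5] r 34.3 world [0.4666 0.0835 0.02  ] tool shift units [-0.268  0.198]
px [312.1 226.4] r 34.2 world [0.4429 0.0906 0.02  ] tool shift units [ 0.182 -0.227]
TCP [0.4532 0.0889 0.0937] expect px 324 237 r 16.1
px [324.  237.4] r 15.5 world [0.4524 0.0883 0.02  ] tool shift units [-0.003 -0.025]
px [318.4 227.2] r 16.2 world [0.4456 0.0926 0.02  ] tool shift units [ 0.175 -0.12 ]
325 238 [65, 162, 214, 204, 192, 180, 183, 178, 182, 165, 214, 71, 58, 84, 214, 137, 186, 137, 152, 165, 168, 164, 160, 142, 156, 145, 212, 146, 57, 60, 215, 173, 188, 185, 186, 185, 187, 190, 189, 111] [111, 57, 198, 193, 188, 194, 192, 190, 170, 166, 219, 76, 59, 167, 214, 156, 129, 133, 142, 158, 168, 210, 213, 215, 168, 183, 204, 54, 55, 188, 204, 178, 178, 179, 171, 127, 255, 236, 63, 58]
```

The bearing is seated on the axis. Last part: the collar, closing along x, away from its slot and the tub.

```bash
python3 -m jog '[{"linear":[-0.5,-0.02,0],"roll":0},{"linear":[-0.9,-0.02,0],"roll":0},{"linear":[-0.9,-0.02,0],"roll":0},{"linear":[-0.9,-0.02,0],"roll":0},{"linear":[-0.9,-0.02,0],"roll":0},{"linear":[-0.6,-0.02,0],"roll":0},{"linear":[-0.28,0,0],"roll":1},{"linear":[0,0,0],"roll":1},{"linear":[0,0,0],"roll":1},{"linear":[0,0,0],"roll":1},{"linear":[0,0,0.5],"roll":1},{"linear":[0,0,0.5],"roll":1}]' 0.2 | grep -E "pos|ft" && python3 -m jog '[{"linear":[0,0,0],"roll":0},{"linear":[0,0,0],"roll":0}]'
python3 - <<'E'
from h import *
look((.5489,-.0858),.014,.04,'p_c');look((.5489,-.0858),.014,.022,'p_c2')
E
```

```text
position: [0.5485, -0.086, 0.0521]
ft_force: [0.5, 0.3, -0.7]
time_s: 36.93
position: [0.5478, -0.0857, 0.052]
tool_rot: [[-0.002, 1.0, -0.004], [1.0, 0.002, 0.002], [0.002, -0.004, -1.0]]
ft_force: [0.8, -1.0, 1.3]
grip_width: 0.0516
gripper_force: 0.0
TCP [ 0.5478 -0.0857  0.052 ] expect px 328 253 r 33.8
px [329.9 251.9] r 33.4 world [ 0.55   -0.0847  0.014 ] tool shift units [0.023 0.059]
TCP [ 0.5485 -0.086   0.0532] expect px 326 252 r 18.5
px [330.2 252.1] r 17.4 world [ 0.5511 -0.0856  0.014 ] tool shift units [0.009 0.065]
```

```bash
python3 -m jog '[{"linear":[0.02,0.03,0.5],"roll":0},{"linear":[0,0,0.7],"roll":0},{"linear":[0,0,0.55],"roll":0},{"linear":[0,0,0.3],"roll":0},{"linear":[0,0,0],"roll":0},{"linear":[0,0,0],"roll":0}]' | grep -E "pos|ft" && python3 -m jog '[{"linear":[0,0,0],"roll":0},{"linear":[0,0,0],"roll":0},{"linear":[0,0,0],"roll":0},{"linear":[0,0,0],"roll":0},{"linear":[0,0,0],"roll":0}]' -1 40 && python3 -m jog '[{"linear":[0,0,-0.4],"roll":0},{"linear":[0,0,-0.7],"roll":0},{"linear":[0,0,-0.6],"roll":0},{"linear":[0.4,-0.2,-0.2],"roll":0},{"linear":[0.8,-0.45,0],"roll":0},{"linear":[0.8,-0.45,0],"roll":0},{"linear":[0.8,-0.45,0],"roll":0},{"linear":[0.8,-0.45,0],"roll":0},{"linear":[0.5,-0.28,0],"roll":0},{"linear":[0.24,-0.13,0],"roll":0},{"linear":[0,0,0],"roll":0},{"linear":[0,0,0],"roll":0}]'
python3 - <<'E'
from h import *
s=env.observe();P=np.array(s['position'])
look(P[:2],P[2]+.028+.014,.04,'h_c'); g=look(P[:2],P[2]+.028+.014,.022,'h_c2')
c=optics.calibration('wrist'); u,v=proj(c,[P+[0,0,.042]])[0].astype(int); print(u,v,g[v,u-70:u+70:3].tolist(), g[v-70:v+70:3,u].tolist())
E
```

```text
position: [0.5504, -0.0854, -0.0278]
ft_force: [0.0, -0.5, -0.7]
time_s: 37.95
position: [0.551, -0.0855, -0.0266]
tool_rot: [[-0.0, 1.0, 0.003], [1.0, 0.0, -0.001], [-0.001, 0.003, -1.0]]
ft_force: [-1.4, 1.2, 7.1]
grip_width: 0.0381
gripper_force: 40.2
time_s: 38.95
position: [0.4539, 0.0884, 0.0479]
tool_rot: [[-0.001, 1.0, 0.001], [1.0, 0.001, -0.0], [-0.0, 0.001, -1.0]]
ft_force: [0.1, -0.7, -0.3]
grip_width: 0.0379
gripper_force: 40.4
TCP [0.4539 0.0884 0.0479] expect px 326 318 r 51.7
TCP [0.4543 0.0879 0.0478] expect px 325 317 r 28.5
px [324.6 317.4] r 27.2 world [0.4536 0.0883 0.0899] tool shift units [ 0.012 -0.016]
px [324.2 300.1] r 28.4 world [0.4535 0.0956 0.0899] tool shift units [ 0.194 -0.019]
325 316 [143, 141, 140, 51, 51, 47, 44, 99, 212, 212, 210, 214, 213, 210, 140, 116, 84, 66, 73, 66, 70, 71, 75, 73, 74, 72, 66, 72, 64, 80, 59, 108, 112, 170, 209, 215, 213, 214, 210, 212, 45, 51, 46, 47, 73, 142, 140] [140, 144, 153, 166, 173, 73, 47, 102, 130, 210, 218, 218, 217, 212, 210, 198, 186, 183, 176, 61, 71, 71, 69, 64, 68, 66, 69, 70, 128, 128, 123, 127, 128, 187, 219, 208, 210, 209, 207, 114, 57, 53, 56, 55, 54, 58, 58]
```

```bash
python3 -m jog '[{"linear":[0.01,-0.03,0.2],"roll":0},{"linear":[0,0,0.3],"roll":0},{"linear":[0,0,0.2],"roll":0},{"linear":[0,0,0.15],"roll":0},{"linear":[0,0,0.15],"roll":0},{"linear":[0,0,0.1],"roll":0},{"linear":[0,0,0],"roll":0},{"linear":[0,0,0],"roll":0}]' |grep -E "pos|ft|width" && python3 -m jog '[{"linear":[0,0,0.1],"roll":0},{"linear":[0,0,0.08],"roll":0},{"linear":[0,0,0],"roll":0},{"linear":[0,0,0],"roll":0}]'|grep -E "pos|ft|width"
```

```text
position: [0.4524, 0.0887, 0.0036]
ft_force: [-0.0, -0.0, -0.7]
grip_width: 0.038
position: [0.4523, 0.0888, -0.0037]
ft_force: [0.1, 0.6, 0.4]
grip_width: 0.0376
```

```bash
python3 -m jog '[{"linear":[0,0,0.06],"roll":0},{"linear":[0,0,0],"roll":0},{"linear":[0,0,0],"roll":0}]' |grep -E "pos|ft|width" && python3 -m jog '[{"linear":[0,0,0],"roll":0},{"linear":[0,0,0],"roll":0},{"linear":[0,0,0],"roll":0},{"linear":[0,0,0],"roll":0}]' 0.25 |grep -E "pos|ft|width" && python3 -m jog '[{"linear":[0,0,-0.3],"roll":0},{"linear":[0,0,-0.7],"roll":0},{"linear":[0,0,-0.9],"roll":0},{"linear":[0,0,-0.9],"roll":0},{"linear":[0,0,-0.9],"roll":0},{"linear":[0.8,-0.4,-0.3],"roll":0},{"linear":[0.8,-0.4,-0.3],"roll":0},{"linear":[0.8,-0.4,0],"roll":0},{"linear":[0,0,0],"roll":0},{"linear":[0,0,0],"roll":0}]'
python3 - <<'E'
from h import *
a=optics.get_image("scene")[:,:,::-1]; b=optics.get_image("side")[:,:,::-1]; w=optics.get_image("wrist")[:,:,::-1]
r=lambda i,u,v,s=45: cv2.resize(i[v-s:v+s,u-s:u+s],(390,290),interpolation=2)
cv2.imwrite("pics/final.png",np.vstack([np.hstack([r(a,343,225),r(b,350,240)]),np.hstack([r(a,212,275),r(b,223,230)])]))
E
```

```text
position: [0.4524, 0.0888, -0.006]
ft_force: [-0.4, -0.7, -0.6]
grip_width: 0.0375
position: [0.4524, 0.0888, -0.0059]
ft_force: [-0.2, -0.1, 0.7]
grip_width: 0.0536
time_s: 41.47
position: [0.4036, 0.1859, 0.1663]
tool_rot: [[-0.003, 1.0, 0.0], [1.0, 0.003, -0.0], [-0.0, 0.0, -1.0]]
ft_force: [0.1, 0.1, 0.6]
grip_width: 0.0533
gripper_force: 0.0
```

View pics/final.png

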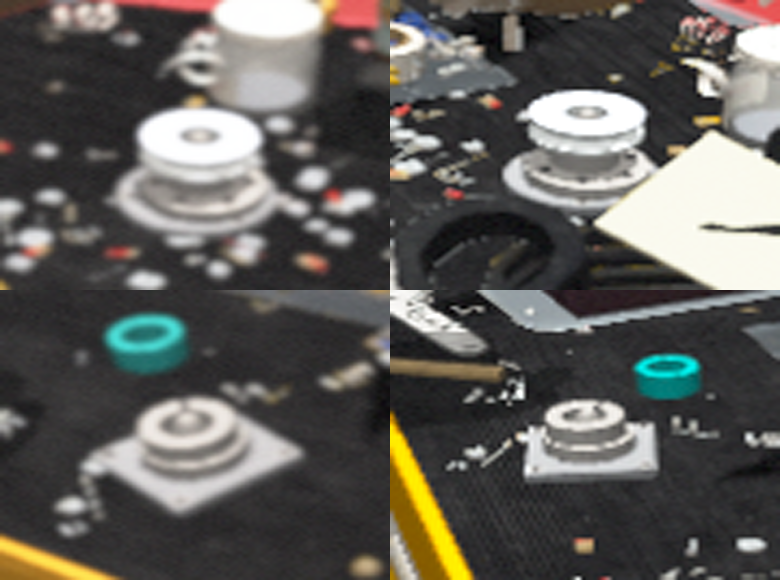

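Both stacks are in order and flat: flange, sleeve and pulley at (200,150) and (585,130); bearing and collar at (190,435) and (585,430). The jar hasn't moved and the arm is clear. Handing in.

```bash
python3 -c "
from rig import env
print(env.close_job())"
```

```text
the job is handed in; nothing more can be done
None
```

Both stacks are built in the right order, look fully seated and flat in the last camera views, and the job was handed in at about 42 s of the 128 s allowed; the hand-in returned no verdict.

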